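Empty the casting mould and tidy the cups

TASK

Last night's game pieces have set. Turn the blue cup over and stand it mouth-up on the cork coaster and let go of it; then lift every green piece out of the grey mould and put it into the blue cup, which stays on the coaster. Also turn the white mixing beaker with the orange band over and leave it standing mouth-down on the black drip mat to drain (before, between or after the rest), and do not disturb the spectacles, the drinking jar or the pencil jar.

Things in the scene. Friction and masses are not known exactly. Their poses are not given: they have to be found in the camera images.
- cup: Blue cup, white band near the rim. Straight eight-sided tumbler, 64 mm across flats, 80 mm high, walls 4 mm, about 0.11-0.22 kg. Origin: centre of the outside of its base; z points from base to open mouth, 80 mm away; x and y are each normal to a flat (a flat every 45 degrees). On its side it rests on a flat, axis 32 mm up. Starts mouth-down on the desk, empty.
- beaker: White mixing beaker, orange band near the rim. Straight eight-sided tumbler, 64 mm across flats, 80 mm high, walls 4 mm, about 0.11-0.22 kg. Origin: centre of the outside of its base; z points from base to open mouth, 80 mm away; x and y are each normal to a flat (a flat every 45 degrees). On its side it rests on a flat, axis 32 mm up. Starts mouth-up on the desk, empty.
- coaster: Round cork coaster fixed to the desk, 110 mm across, 3 mm thick. Origin: centre of its underside, on the desk.
- dripmat: Square black ribbed drip mat fixed to the desk, 120 x 120 mm, 3 mm thick. Origin: centre of its underside, on the desk; x and y along its edges.
- mould: Grey casting mould fixed to the desk, a block 250 mm (its x) by 60 mm (its y), 18 mm high, with a row of five square cavities 22 mm wide and 8 mm deep, 48 mm apart along its x, the third at its middle; they open upward. Origin: centre of its underside, on the desk.
- tower1: Green cast game piece, one of up to five alike; may be absent. Square foot 20 x 20 x 8 mm, round stem 12 mm thick on it up to 28 mm above the underside; 12 g. Origin: centre of the underside; z along the stem to the top. Starts upright, loose in cavity 1 of the mould (1 is at the mould's -x end), foot flush with the mould's top, stem 20 mm clear of it.
- tower2: Green cast game piece, one of up to five alike; may be absent. Square foot 20 x 20 x 8 mm, round stem 12 mm thick on it up to 28 mm above the underside; 12 g. Origin: centre of the underside; z along the stem to the top. Starts upright, loose in cavity 2 of the mould (1 is at the mould's -x end), foot flush with the mould's top, stem 20 mm clear of it.
- tower3: Green cast game piece, one of up to five alike; may be absent. Square foot 20 x 20 x 8 mm, round stem 12 mm thick on it up to 28 mm above the underside; 12 g. Origin: centre of the underside; z along the stem to the top. Starts upright, loose in cavity 3 of the mould (1 is at the mould's -x end), foot flush with the mould's top, stem 20 mm clear of it.
- tower4: Green cast game piece, one of up to five alike; may be absent. Square foot 20 x 20 x 8 mm, round stem 12 mm thick on it up to 28 mm above the underside; 12 g. Origin: centre of the underside; z along the stem to the top. Starts upright, loose in cavity 4 of the mould (1 is at the mould's -x end), foot flush with the mould's top, stem 20 mm clear of it.
- tower5: Green cast game piece, one of up to five alike; may be absent. Square foot 20 x 20 x 8 mm, round stem 12 mm thick on it up to 28 mm above the underside; 12 g. Origin: centre of the underside; z along the stem to the top. Starts upright, loose in cavity 5 of the mould (1 is at the mould's -x end), foot flush with the mould's top, stem 20 mm clear of it.
- glasses: Black spectacles, about 125 x 120 x 40 mm, lying on the desk; not to be disturbed. Origin: between the lenses, at desk height; arms run along its +x.
- jar: Clear drinking jar with a handle, 72 mm wide (100 mm with the handle), 125 mm high; not to be disturbed. Origin: centre of its underside.
- pencils: Green glass jar of pencils, 72 mm wide, about 170 mm high with the pencils; not to be disturbed. Origin: centre of its underside.

How it is judged:
On the way, in this order (a step that is already met when the one before it is completed fails the run):
1. the blue cup stands mouth-up on the coaster, let go (angle between cup's own z axis and vertical below 0.1 rad and horizontal distance between cup and coaster below 0.028 m and height (world z) of cup below 0.012 m and contact force between cup and the fingers below 0.2 N and linear speed of cup below 0.03 m/s), for 0.2 s.
2. every piece is in the blue cup, which is mouth-up on the coaster (angle between cup's own z axis and vertical below 0.1 rad and horizontal distance between cup and coaster below 0.028 m and height (world z) of cup below 0.012 m and horizontal distance between each of tower1, tower2, tower3, tower4, tower5 and cup below 0.031 m and z of tower1 in the frame of cup between 0 and 0.078 m and linear speed of each of tower1, tower2, tower3, tower4, tower5 below 0.05 m/s and z of tower2 in the frame of cup between 0 and 0.078 m and z of tower3 in the frame of cup between 0 and 0.078 m and z of tower4 in the frame of cup between 0 and 0.078 m and z of tower5 in the frame of cup between 0 and 0.078 m), for 0.2 s.
At the end, for the whole second after the job is handed in: The blue cup stands mouth-up (within 0.1 rad) on the coaster, centres within 28 mm; every piece present lies inside it, below the rim; the beaker stands mouth-down (within 0.1 rad) on the drip mat, its centre within 32 mm of the mat's along both edges; all at rest (all of step 2 and angle between beaker's own z axis and vertical above 3.04 rad and height (world z) of beaker below 0.092 m and x of beaker in the frame of dripmat between -0.032 and 0.032 m and y of beaker in the frame of dripmat between -0.032 and 0.032 m and linear speed of each of cup, beaker below 0.03 m/s); the robot touches nothing.
It fails at once if the spectacles moved by more than 30 mm or knocked over (distance of glasses from where it was at the start of the episode above 0.03 m or angle between glasses's own z axis and vertical above 0.4 rad).
It fails at once if the drinking jar moved by more than 30 mm or knocked over (distance of jar from where it was at the start of the episode above 0.03 m or angle between jar's own z axis and vertical above 0.4 rad).
It fails at once if the pencil jar moved by more than 30 mm or knocked over (distance of pencils from where it was at the start of the episode above 0.03 m or angle between pencils's own z axis and vertical above 0.4 rad).
Of tower1, tower2, tower3, tower4, tower5 only 3 to 5 are there at a start; the rules pass over those that are not, and their reading is None.
At some moment in a run one of cup, beaker may be knocked a few centimetres aside while the robot is not near it.
Once in a run the grip may slacken for a moment while it holds something.
It also fails if it takes over 210 s, if anything falls off the work surface, if the arm or the gripper's body presses on something with over 40 N, if the wrist force passes 120 N, or if a joint passes its speed limit or range.

ROBOT

A 7-joint arm with a two-finger parallel gripper is mounted at the origin on the work surface. World frame = base frame: x ahead of the robot, y to its left, z up, the work surface at z = 0. Lengths are in m, angles in rad, forces in N, time in s.
With the tool pointing down it reaches from about 0.35 to 0.9 m from the base axis. Payload 8.1 kg.
Tool frame: the origin (TCP) lies at the very end of the fingers, on their centre line; the grasp point (between the pads) lies robot.grasp_offset behind it (robot.grasp_offset is the distance from the TCP to the grasp point, in m); z points along the fingers, y is the direction in which the jaws open and shut (so a half turn about z gives the same grasp; the last joint's range is limited). The gripper opens to 92 mm and grips with 3 to 60 N. Pads are 19 mm wide; open, the fingers measure 130 mm over their backs; the gripper's body (75 mm by 190 mm) begins 47 mm behind the grasp point.
Start: joints at [1.004, 0.434, 0.025, 1.573, -0.012, 1.134, -0.075], TCP at [0.28, -0.559, 0.205] pointing down, gripper open.
Joint ranges: [-2.62, 2.62], [-0.44, 2.09], [-1.27, 1.32], [0.08, 2.57], [-1.32, 4.46], [0.12, 2], [-2.74, 2.74]. Speed limits (rad/s): [2.22, 2.22, 3.01, 3.01, 3.14, 3.14, 3.14].

INTERFACE

Orientations are given as [roll, pitch, yaw] about the fixed x, y, z axes, in that order (R = Rz(yaw) Ry(pitch) Rx(roll)).
In Python, from cell import robot gives the robot as it stands. The module is installed in compiled form; this text tells all that it offers.
- The arm moves only by the tool move_arm, never from a script. Its argument "moves" is one flat list of numbers, 4 for each row, row after row: the shift along the tool's x, y, z in mm, then the turn about the tool's z in rad. A call has exactly 10 rows; each row shifts and turns the commanded pose from where the row before left it, along the tool's axes as they then stand; what a row does not reach is not made up. A row lasts 1/10 s, in which the tool goes at most 50 mm and 8.59 degrees, less where a joint would pass 70% of its speed; a pose out of reach is approached as far as the arm can. A call with a gripper value outside its range is refused whole. "fingers" is the opening in per cent of the stroke, from 0 (shut) to 100 (fully open), set as the call begins (left out, the last holds). The fingers move at their own pace and stop on an object; "squeeze" is the grip in N (left out, the last holds). Time passes only in rows, so rows that do not move let the fingers close, or fill a call up. It gives the time, the measured TCP pose, the force and the opening at its end, in the units of the state.
- robot.get_state(): the state, without advancing time (a new reading comes with each control period).
- robot.snapshot(name): name is "scene" or "top" or "wrist"; returns a dict with "frame" (420x560x3 uint8, red, green, blue), "vertical_fov" (degrees; the focal length in pixels is half the picture's height over the tangent of half this angle, whatever the lens; pixels are square), "cx", "cy" (the principal point, pixels), "position" and "attitude" of the camera in the world. Camera axes: x right, y down, z forward; pixel columns grow to the right and rows downward; lengths in m; the calibration is good to about 2 mm. A picture is of the moment at which its call begins. There is no depth.
- robot.job_done(): hands the job in, once; it reports no verdict.
The state is a dict: "time_s": time; "joint_pos": joint angles; "joint_vel": joint speeds; "joint_torque": joint torques, N m; "eef_pos": TCP position; "ee_rot": TCP orientation; "force": force on the tool from outside, world axes, zero at the start; "moment": the same for the moment, N m; "finger_gap": finger opening in m.
Only numpy, scipy, OpenCV 4.12 (cv2) and the standard library are available. Lean on these libraries where they do the work, as an engineer would, in place of code of your own. Each camera call takes 0.05 s, during which the arm holds its last target.

## Working session

There is one attempt and no reset: what is moved stays moved. The work goes in short steps, Python scripts to look and compute and a tool call to move; the robot and the scene stay as the last step left them, time stands still between calls to the robot, and variables do not carry over. Pictures are saved under pics/ and viewed, and the job is handed in when it is done.

Besides the shell and the picture viewer there is one more tool, called after "Call:" as name(argument=value, ...) on one line, values as JSON. move_arm: Moves the arm, as the interface text tells. Its arguments: {"type":"object","properties":{"moves":{"type":"array","items":{"type":"number"}},"fingers":{"type":"number"},"squeeze":{"type":"number"}},"required":["moves"]}

```bash
ls; mkdir -p pics
python3 - <<'E'
from cell import robot
import cv2
s=robot.get_state()
print({k:s[k] for k in ("time_s","eef_pos","ee_rot","force","finger_gap")}, robot.grasp_offset)
for n in ("scene","top","wrist"):
    d=robot.snapshot(n); cv2.imwrite(f"pics/{n}0.png",d["frame"][:,:,::-1]); print(n,d["vertical_fov"],d["cx"],d["cy"],d["position"],d["attitude"])
E
```

```text
pics
{'time_s': 0.0, 'eef_pos': array([ 0.27929013, -0.5585395 ,  0.20436339]), 'ee_rot': array([-3.14008442e+00,  1.38442674e-04,  4.63670402e-01]), 'force': array([-0.62376378,  0.4267863 ,  0.03620955]), 'finger_gap': 0.09173557115305696} 0.0188
scene 45.42216982982319 284.3026045502497 213.40107895320105 [1.3064173  0.7062624  1.24755381] [-2.47066906  0.00331971  2.28624957]
top 53.293451435330965 277.1462198092943 210.957397388562 [0.47583477 0.09248635 1.03844465] [-3.03875447  0.01738249 -1.55123431]
wrist 66.37718845865916 273.3550518101244 210.64795067999842 [ 0.34701576 -0.52448144  0.38403853] [ 2.85613808e+00  1.82386847e-03 -1.10688635e+00]
```

View pics/scene0.png

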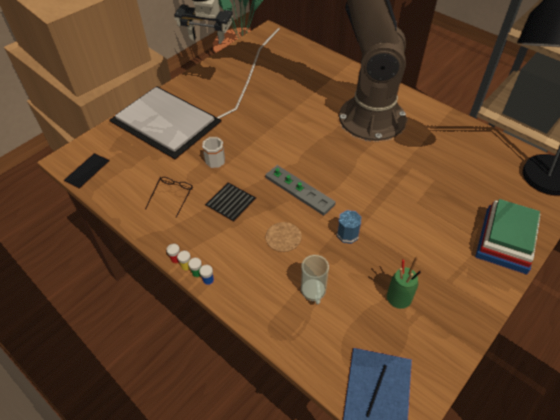

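View pics/top0.png

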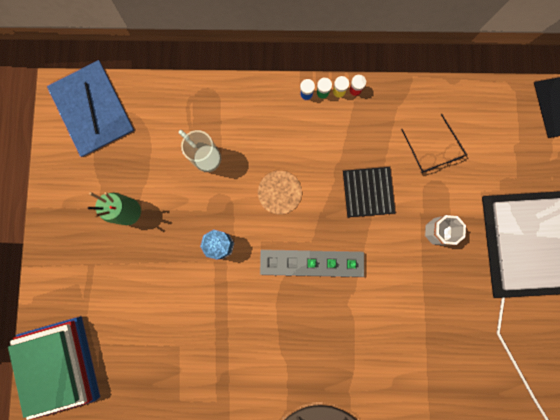

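View pics/wrist0.png

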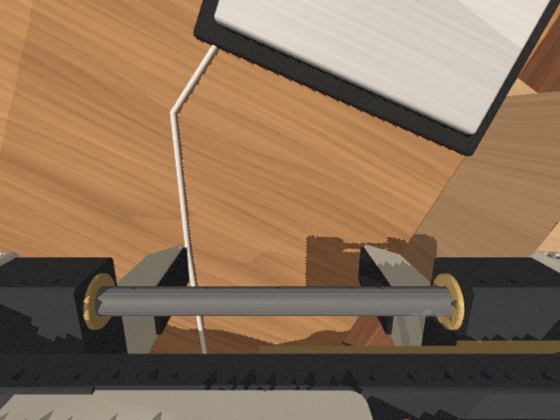

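```bash
cat > h.py <<'E'
import numpy as np, cv2
from scipy.spatial.transform import Rotation as Ro
from cell import robot
def shot(n,name=None):
    d=robot.snapshot(n)
    if name: cv2.imwrite(f"pics/{name}.png",d["frame"][:,:,::-1])
    d["R"]=Ro.from_euler("xyz",d["attitude"]).as_matrix(); d["p"]=np.array(d["position"])
    d["f"]=210/np.tan(np.radians(d["vertical_fov"])/2)
    d["hsv"]=cv2.cvtColor(np.ascontiguousarray(d["frame"]),cv2.COLOR_RGB2HSV)
    return d
def w(d,uv,z=0.):
    uv=np.atleast_2d(np.array(uv,float))
    r=np.c_[(uv[:,0]-d["cx"])/d["f"],(uv[:,1]-d["cy"])/d["f"],np.ones(len(uv))]@d["R"].T
    return (d["p"]+r*((z-d["p"][2])/r[:,2:3]))[:,:2]
def px(d,P):
    q=(np.atleast_2d(P)-d["p"])@d["R"]; return np.c_[d["cx"]+d["f"]*q[:,0]/q[:,2],d["cy"]+d["f"]*q[:,1]/q[:,2]]
def big(m,n=1):
    c,_=cv2.findContours(m.astype(np.uint8),cv2.RETR_EXTERNAL,cv2.CHAIN_APPROX_NONE)
    return sorted(c,key=cv2.contourArea)[::-1][:n]
def crop(d,u0,v0,u1,v1,k,name):
    cv2.imwrite(f"pics/{name}.png",cv2.resize(d["frame"][v0:v1,u0:u1,::-1],None,fx=k,fy=k,interpolation=cv2.INTER_CUBIC))
def st():
    s=robot.get_state(); print(round(s["time_s"],2),np.round(s["eef_pos"]*1000,1),np.round(s["ee_rot"],3),"F",np.round(s["force"],1),"gap",round(s["finger_gap"]*1000,1))
    return s
def go(p,yaw=None):
    "shift in tool axes in mm, and turn, to TCP p(m)"
    s=robot.get_state(); R=Ro.from_euler("xyz",s["ee_rot"])
    print("tool shift mm",np.round(R.inv().apply(np.array(p)-s["eef_pos"])*1000,1), "tool yaw dir x",np.round(R.as_matrix()[:,0],3),"y",np.round(R.as_matrix()[:,1],3))
E
python3 - <<'E'
from h import *
d=shot("top"); H,S,V=[d["hsv"][...,i].astype(int) for i in range(3)]
print("px base",px(d,[[0,0,0],[.5,0,0]]))
sub=lambda u0,v0,u1,v1:(lambda m:(m.__setitem__((slice(v0,v1),slice(u0,u1)),True),m)[1])(np.zeros(H.shape,bool))
# mat
c=big((V<70)&sub(335,155,405,225))[0]; c=cv2.convexHull(c); r=cv2.minAreaRect(c); print("mat",r, w(d,cv2.boxPoints(r),.003), w(d,r[0],.003))
print("mould region colours",d["hsv"][255,300],d["hsv"][270,282],d["hsv"][192,280],d["hsv"][205,300],d["hsv"][300,300])
c=big((S<90)&sub(250,240,375,285))[0]; r=cv2.minAreaRect(c); print("mould",r,w(d,cv2.boxPoints(r),.018),w(d,r[0],.018))
for c in big((H>45)&(H<85)&(S>120)&sub(255,245,375,285),6):
    if cv2.contourArea(c)>5: print("green",cv2.contourArea(c),w(d,c.reshape(-1,2).mean(0),.035))
c=big((H>95)&(H<125)&(S>100)&sub(190,220,250,270))[0]; print("cup",cv2.boundingRect(c),w(d,cv2.minEnclosingCircle(c)[0],.08))
crop(d,180,120,320,290,4,"t1a"); crop(d,330,120,490,290,4,"t1b")
E
```

```text
px base [[320.25981184 458.68123815]
 [322.08595824 245.0490893 ]]
mat ((368.6147766113281, 191.7236328125), (47.10594177246094, 47.88378143310547), 84.64418029785156) [[ 0.68712853 -0.04939345]
 [ 0.70040274 -0.16838448]
 [ 0.5825768  -0.17826244]
 [ 0.56935361 -0.0606719 ]] [[ 0.63452204 -0.11423547]]
mould region colours [ 21  27 149] [ 21  27 150] [ 14 141 190] [ 13 168 215] [ 13 166 183]
mould ((311.6897888183594, 262.9597473144531), (103.17453002929688, 25.21599769592285), 1.2730300426483154) [[ 0.42597372  0.15108415]
 [ 0.48663065  0.15116563]
 [ 0.48594419 -0.09861637]
 [ 0.42558122 -0.09718052]] [[0.45593944 0.02631517]]
green 55.0 [[ 0.45626559 -0.06573224]]
green 51.0 [[ 0.45709353 -0.01863085]]
green 46.0 [[0.45715242 0.02851712]]
cup (201, 231, 31, 28) [[0.49541281 0.24952802]]
```

View pics/t1a.png

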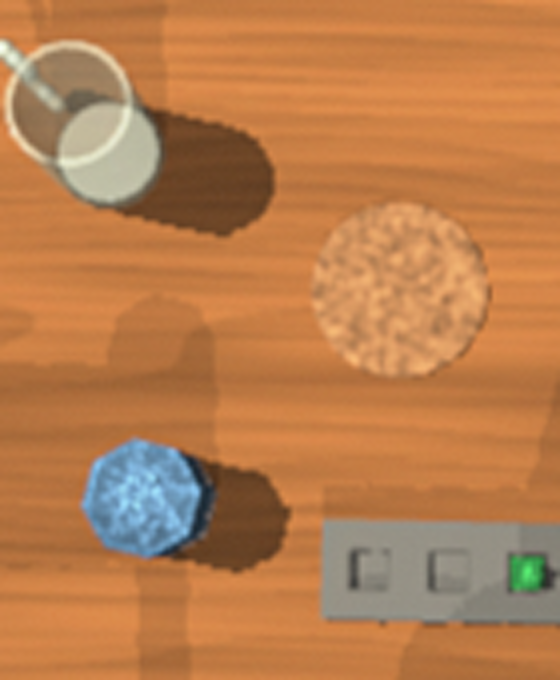

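View pics/t1b.png

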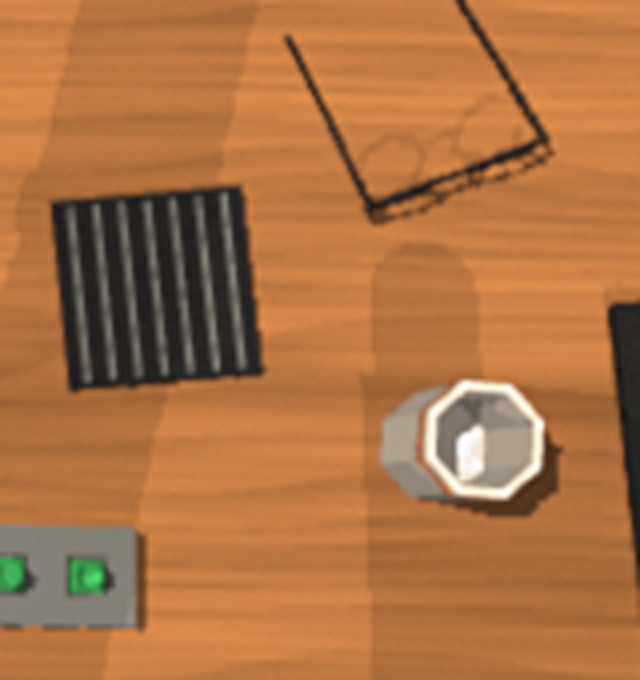

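Run:
```python
from h import *
d=shot("top"); H,S,V=[d["hsv"][...,i].astype(int) for i in range(3)]
sub=lambda u0,v0,u1,v1:(lambda m:(m.__setitem__((slice(v0,v1),slice(u0,u1)),True),m)[1])(np.zeros(H.shape,bool))
def oct(m,z,n):
    c=cv2.convexHull(big(m)[0]).reshape(-1,2); P=w(d,c,z); r=cv2.minAreaRect((P*1000).astype(np.float32)); print(n,r)
print(d["hsv"][230,[427,432,436,438,440,445,451,460,465,466]])
m=(S<60)&(V>185)&sub(432,210,475,250); oct(m,.08,"beaker"); cv2.imwrite("pics/m.png",cv2.resize(m.astype(np.uint8)*255,None,fx=1,fy=1))
m=(H>95)&(H<125)&(S>80)&(V>120)&sub(190,220,250,270); oct(m,.08,"cup")
cc=np.array(d["frame"][150:235,240:320]).astype(np.float32); 
m=(cv2.GaussianBlur(d["hsv"][...,1],(5,5),0)<155)&sub(252,165,310,220); c=big(m)[0]; print("coaster",cv2.minEnclosingCircle(c),w(d,cv2.minEnclosingCircle(c)[0],.003), w(d,[280,192.5],.003))
print("jar base",w(d,[205.5,158]),"glasses corners",w(d,[[423,174],[467,155]],.0),w(d,[[422,171],[467,153]],.04), w(d,[[402,129],[444,114]],.0))
```

```text
[[ 17  45 175]
 [ 17  45 175]
 [ 17  48 220]
 [ 21  39 249]
 [ 17  41 123]
 [  0   0 255]
 [ 16  51 190]
 [ 17  47 174]
 [ 15  61 217]
 [ 11 127  90]]
beaker ((539.0447998046875, -284.3402099609375), (64.97514343261719, 64.48965454101562), 40.02985763549805)
cup ((495.581298828125, 251.65298461914062), (63.065189361572266, 61.24409484863281), 77.2638168334961)
coaster ((279.4140930175781, 192.13230895996094), 22.05166244506836) [[0.62972433 0.10783159]] [[0.6288214  0.10635005]]
jar base [[0.71438294 0.29693487]] glasses corners [[ 0.68208951 -0.25053548]
 [ 0.73226294 -0.36105976]] [[ 0.68143771 -0.23504656]
 [ 0.72730991 -0.34372066]] [[ 0.7969146  -0.19951937]
 [ 0.83749535 -0.30597779]]
```

Run:
```python
from h import *
st(); go([.539,-.284,.204])
```

```text
0.25 [ 279.5 -558.8  204.8] [-3.141  0.     0.464] F [ 0.4  0.4 -0.8] gap 91.8
tool shift mm [ 355.  -129.7    0.8] tool yaw dir x [ 0.894  0.447 -0.   ] y [ 0.447 -0.894 -0.001]
```

Call:
move_arm(moves=[35.5,-13,0,0,35.5,-13,0,0,35.5,-13,0,0,35.5,-13,0,0,35.5,-13,0,0,35.5,-13,0,0,35.5,-13,0,0,35.5,-13,0,0,35.5,-13,0,0,35.5,-13,0,0], fingers=100, squeeze=15)

```text
time_s: 1.25
eef_pos: [0.5398, -0.2827, 0.2051]
ee_rot: [3.142, 0.0, 0.464]
force: [0.8, -1.2, -0.5]
finger_gap: 0.0921
```

Call:
move_arm(moves=[0,0,0,-0.102,0,0,0,-0.102,0,0,0,-0.102,0,0,0,-0.102,0,0,0,-0.102,0,0,0,-0.102,0,0,0,-0.102,0,0,0,-0.102,0,0,0,-0.102,0,0,0,-0.102])

```text
time_s: 2.25
eef_pos: [0.5388, -0.284, 0.205]
ee_rot: [-3.141, -0.0, 1.488]
force: [-0.7, -0.0, -0.5]
finger_gap: 0.0919
```

Run:
```python
from h import *
s=st(); print(np.round(s["joint_pos"],2)); d=shot("wrist","w1"); go([.539,-.284,.041]); print(px(d,[[.539,-.284,.08]]))
```

```text
2.25 [ 538.8 -284.   205. ] [-3.141 -0.     1.488] F [-0.7 -0.  -0.5] gap 91.9
[ 0.61  0.43 -0.31  1.59  0.14  1.14  0.19]
tool shift mm [1.00e-01 3.00e-01 1.64e+02] tool yaw dir x [ 0.077  0.997 -0.   ] y [ 0.997 -0.077 -0.   ]
[[274.11737938 197.95257877]]
```

View pics/w1.png

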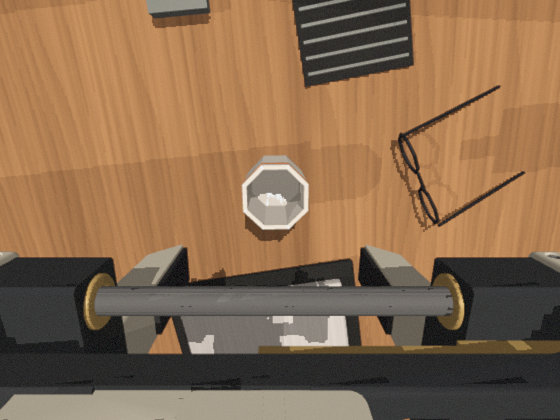

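Call:
move_arm(moves=[0,0,25,0,0,0,25,0,0,0,25,0,0,0,25,0,0,0,20,0,0,0,20,0,0,0,15,0,0,0,9,0,0,0,0,0,0,0,0,0])

```text
time_s: 3.3
eef_pos: [0.5394, -0.2841, 0.0417]
ee_rot: [3.141, 0.0, 1.483]
force: [0.5, 0.4, -0.8]
finger_gap: 0.092
```

Call:
move_arm(moves=[0,0,0,0,0,0,0,0,0,0,0,0,0,0,0,0,0,0,0,0,0,0,0,0,0,0,0,0,0,0,0,0,0,0,0,0,0,0,0,0], fingers=50, squeeze=15)

```text
time_s: 4.3
eef_pos: [0.5393, -0.2841, 0.0415]
ee_rot: [3.141, 0.0, 1.484]
force: [0.5, -0.3, 5.5]
finger_gap: 0.0639
```

Call:
move_arm(moves=[0,0,-10,0,0,0,0,-0.09,0,0,0,-0.09,22,0,0,0,22,0,0,0,22,0,0,0,0,27,0,0,0,27,0,0,0,28,0,0,0,0,0,0])

```text
time_s: 5.3
eef_pos: [0.6177, -0.2089, 0.0513]
ee_rot: [3.139, -0.001, 1.666]
force: [0.1, 0.4, -1.0]
finger_gap: 0.0638
```

Run:
```python
from h import *
s=st(); d=shot("wrist","w2");crop(shot("top"),330,120,490,290,4,"t2"); go([.615,-.2105,.0417])
```

```text
5.3 [ 617.7 -208.9   51.3] [ 3.139e+00 -1.000e-03  1.666e+00] F [ 0.1  0.4 -1. ] gap 63.8
tool shift mm [-0.4  1.   9. ] tool yaw dir x [-0.093  0.996  0.001] y [ 0.996  0.093 -0.001]
```

View pics/w2.png

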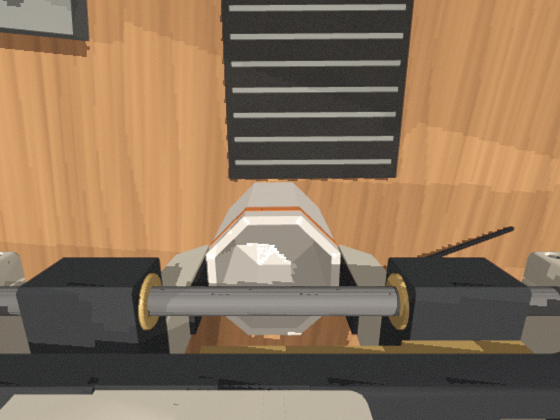

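View pics/t2.png

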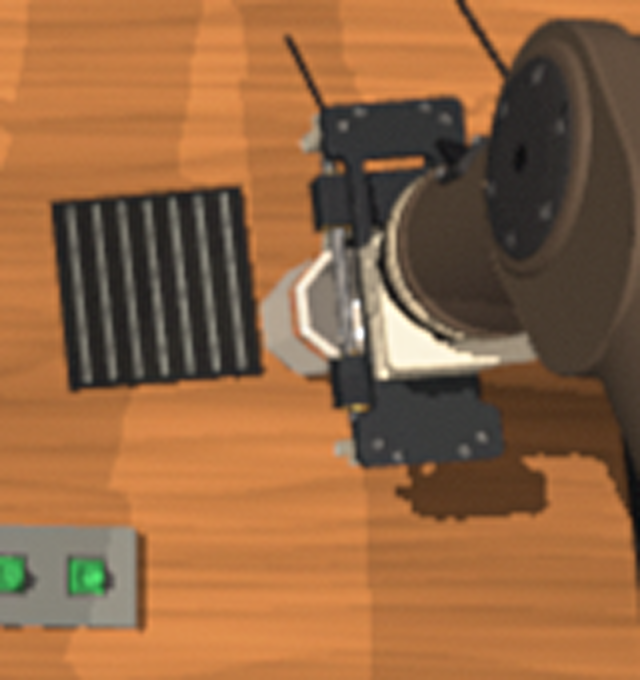

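Call:
move_arm(moves=[0,0,5,0,0,0,4,0,0,0,0,0,0,0,0,0,0,0,0,0,0,0,0,0,0,0,0,0,0,0,0,0,0,0,0,0,0,0,0,0])

```text
time_s: 6.4
eef_pos: [0.6145, -0.2106, 0.0421]
ee_rot: [-3.142, 0.0, 1.664]
force: [-0.7, -0.5, -1.2]
finger_gap: 0.064
```

Call:
move_arm(moves=[0,0,0,0,0,0,0,0,0,0,0,0,3,0,0,0,10,0,-4.6,0,10,0,-3,0,10.5,0,-1.3,0,10.5,0,0.3,0,0,0,0,0,0,0,0,0], squeeze=3)

```text
time_s: 7.4
eef_pos: [0.6108, -0.1664, 0.0512]
ee_rot: [3.141, 0.0, 1.665]
force: [1.0, -0.5, 4.3]
finger_gap: 0.0633
```

Run:
```python
from h import *
s=st(); d=shot("wrist","w3");crop(shot("top"),330,120,490,290,4,"t3")
```

```text
7.4 [ 610.8 -166.4   51.2] [3.141 0.    1.665] F [ 1.  -0.5  4.3] gap 63.3
```

View pics/w3.png

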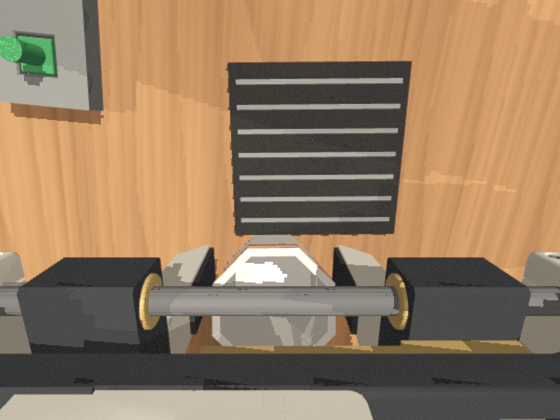

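View pics/t3.png

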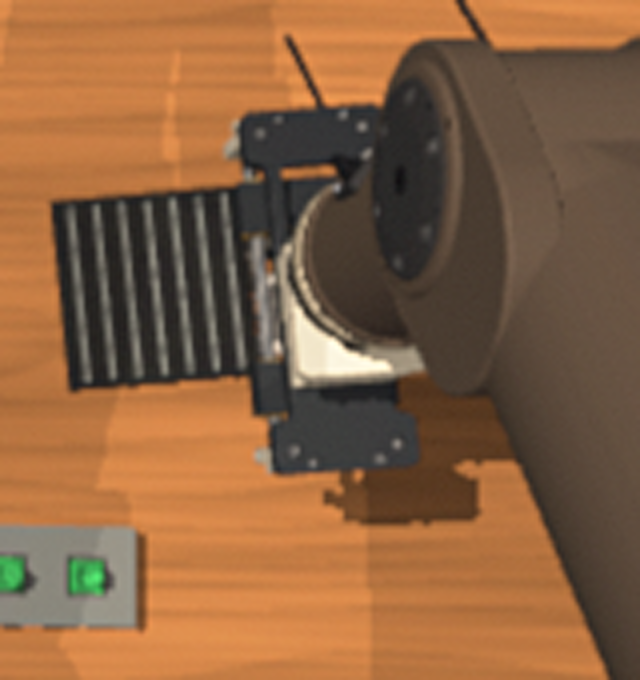

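Call:
move_arm(moves=[10.5,0,2,0,10,0,3.6,0,9.2,0,5,0,8.3,0,6.5,0,7,0,7.5,0,5.7,0,8.5,0,0,0,0,0,0,0,0,0,0,0,0,0,0,0,0,0])

```text
time_s: 8.5
eef_pos: [0.6054, -0.1173, 0.0177]
ee_rot: [-3.141, 0.001, 1.663]
force: [-1.4, 0.7, 0.5]
finger_gap: 0.0639
```

Run:
```python
from h import *
s=st(); d=shot("wrist","w4");crop(shot("scene"),160,120,300,230,5,"s4")
```

```text
8.5 [ 605.4 -117.3   17.7] [-3.141e+00  1.000e-03  1.663e+00] F [-1.4  0.7  0.5] gap 63.9
```

View pics/w4.png

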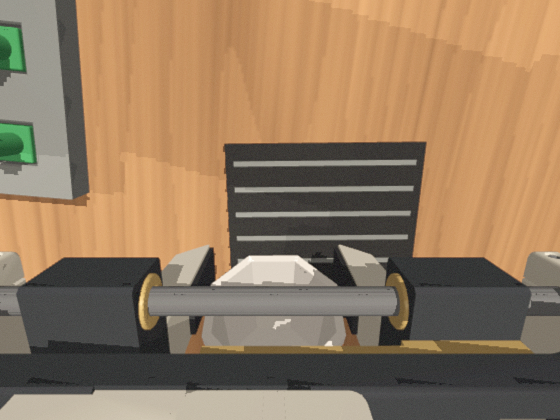

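View pics/s4.png

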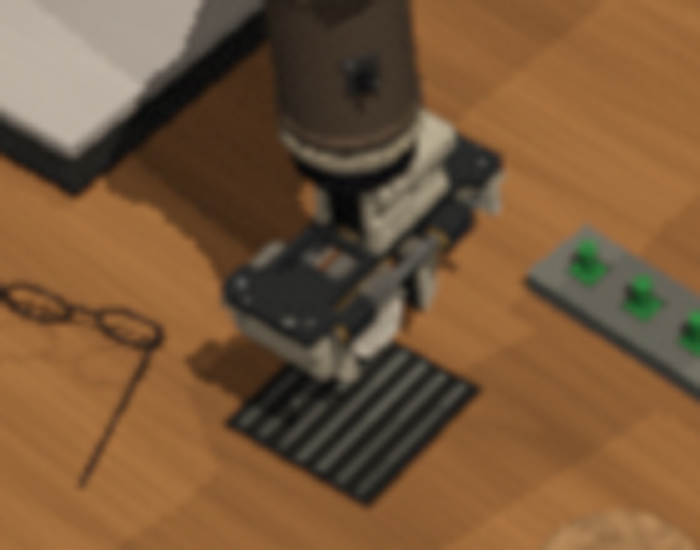

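Call:
move_arm(moves=[0,0,0,0,0,0,0,0,0,0,0,0,0,0,0,0,0,0,0,0,0,0,-20,0,0,0,-25,0,0,0,-25,0,0,0,-25,0,0,0,-25,0], fingers=100)

```text
time_s: 9.6
eef_pos: [0.6056, -0.1163, 0.1387]
ee_rot: [3.142, 0.0, 1.664]
force: [0.4, 0.3, 0.1]
finger_gap: 0.0915
```

Call:
move_arm(moves=[-10,0,-10,0,-10,0,0,0,-10,0,0,0,-10,0,0,0,-10,0,0,0,-10,0,0,0,0,0,0,0,0,0,0,0,0,0,0,0,0,0,0,0])

```text
time_s: 10.6
eef_pos: [0.6113, -0.1753, 0.1477]
ee_rot: [3.141, -0.0, 1.665]
force: [0.6, 0.7, -0.9]
finger_gap: 0.0917
```

Run:
```python
from h import *
s=st(); d=shot("wrist","w5");crop(shot("scene"),160,120,300,230,5,"s5")
```

```text
10.6 [ 611.3 -175.3  147.7] [ 3.141 -0.     1.665] F [ 0.6  0.7 -0.9] gap 91.7
```

View pics/w5.png

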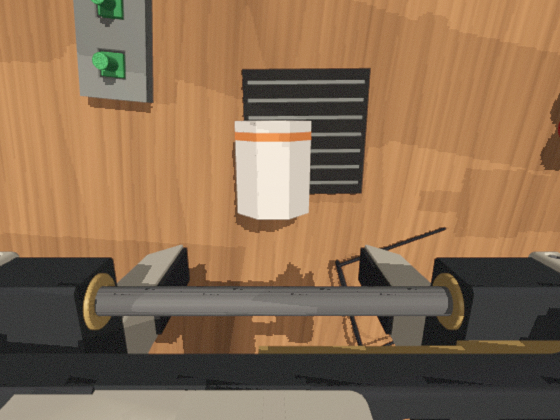

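View pics/s5.png

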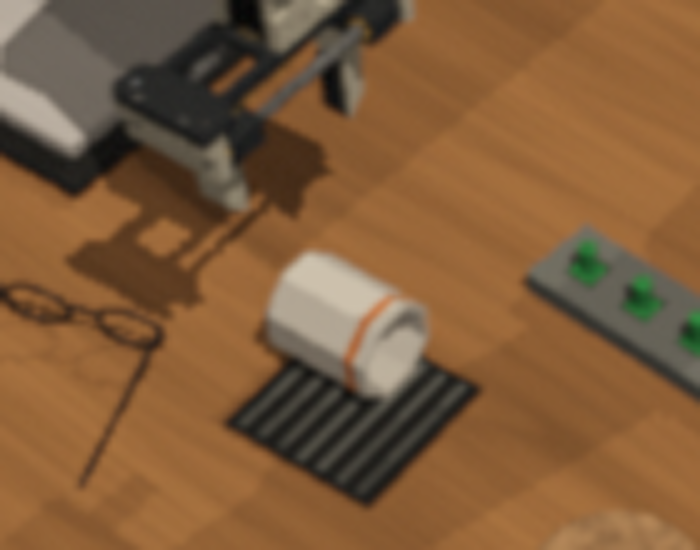

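Run:
```python
from h import *
s=st(); d=shot("wrist"); H,S,V=[d["hsv"][...,i].astype(int) for i in range(3)]
print(w(d,[[275,122],[275,212],[236,130],[311,130]],.067),w(d,[[236,160],[311,160]],.035))
a,b=w(d,[[274,122],[275,212]],.067); ax=(a-b)/np.linalg.norm(a-b); print(np.linalg.norm(a-b),np.degrees(np.arctan2(ax[1],ax[0]))); g=a-ax*.068
print(g); go([g[0],g[1],.017])
```

```text
10.7 [ 611.3 -175.5  147.7] [ 3.141 -0.     1.664] F [ 0.1 -0.1 -0.9] gap 91.7
[[ 0.60540883 -0.10344011]
 [ 0.61239434 -0.17651281]
 [ 0.57542333 -0.11236068]
 [ 0.63419767 -0.10682703]] [[ 0.57355223 -0.14030585]
 [ 0.64127554 -0.13392866]]
0.0734111238709029 96.07089515507352
[ 0.61182207 -0.17113203]
tool shift mm [  4.4   0.9 130.7] tool yaw dir x [-0.093  0.996 -0.   ] y [0.996 0.093 0.   ]
```

Call:
move_arm(moves=[6,1,20,0,0,0,25,0,0,0,25,0,0,0,20,0,0,0,20,0,0,0,15,0,0,0,6,0,0,0,0,0,0,0,0,0,0,0,0,0])

```text
time_s: 11.75
eef_pos: [0.6125, -0.1701, 0.0177]
ee_rot: [3.14, 0.001, 1.664]
force: [0.6, -0.1, -0.1]
finger_gap: 0.0919
```

Call:
move_arm(moves=[0,0,0,0,0,0,0,0,0,0,0,0,0,0,0,0,0,0,0,0,0,0,0,0,0,0,0,0,0,0,0,0,0,0,0,0,0,0,0,0], fingers=50, squeeze=4)

```text
time_s: 12.75
eef_pos: [0.6116, -0.1701, 0.0167]
ee_rot: [-3.141, 0.0, 1.664]
force: [-1.5, -0.3, 4.2]
finger_gap: 0.0639
```

Call:
move_arm(moves=[6,0,-10,0,7.5,0,-9,0,8.5,0,-8,0,10,0,-6.5,0,10.5,0,-4.5,0,0,0,0,0,0,0,0,0,0,0,0,0,0,0,0,0,0,0,0,0])

```text
time_s: 13.75
eef_pos: [0.6075, -0.1282, 0.0543]
ee_rot: [-3.141, 0.0, 1.663]
force: [0.2, 0.3, -1.3]
finger_gap: 0.0641
```

Run:
```python
from h import *
s=st(); d=shot("wrist","w6");crop(shot("scene"),160,120,300,230,5,"s6")
```

```text
13.75 [ 607.5 -128.2   54.3] [-3.141  0.     1.663] F [ 0.2  0.3 -1.3] gap 64.1
```

View pics/w6.png

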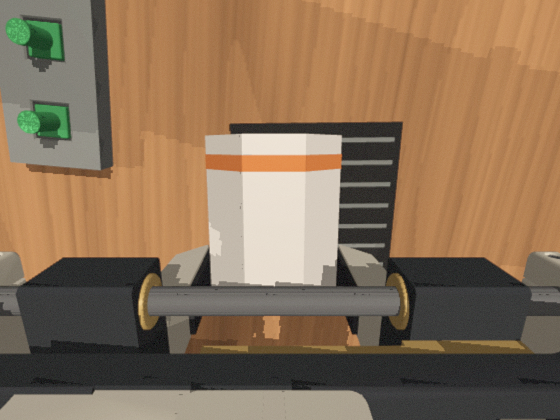

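View pics/s6.png

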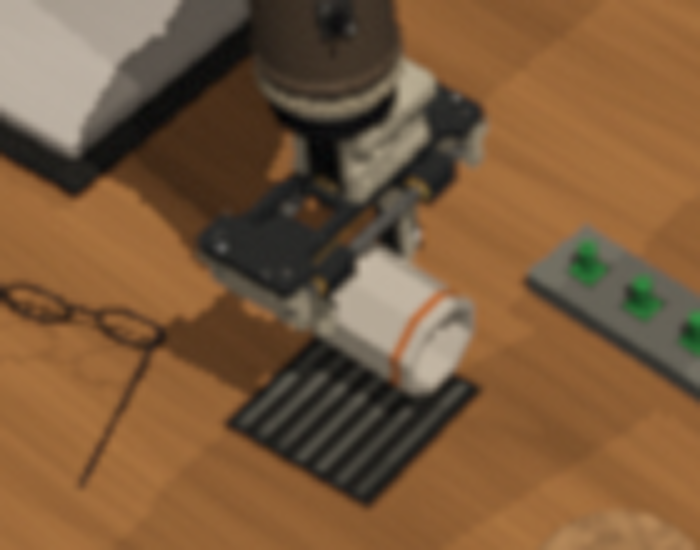

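Call:
move_arm(moves=[0,0,0,0,0,0,0,0,0,0,0,0,0,0,-20,0,0,0,-5,0,0,0,0,0,0,0,0,0,0,0,0,0,0,0,0,0,0,0,0,0], squeeze=3)

```text
time_s: 14.85
eef_pos: [0.6075, -0.1276, 0.0792]
ee_rot: [-3.141, -0.0, 1.664]
force: [0.5, -0.2, -1.7]
finger_gap: 0.0641
```

Run:
```python
from h import *
s=st(); d=shot("wrist","w7");crop(shot("scene"),160,120,300,230,5,"s7")
```

```text
14.85 [ 607.5 -127.6   79.2] [-3.141 -0.     1.664] F [ 0.5 -0.2 -1.7] gap 64.1
```

View pics/s7.png

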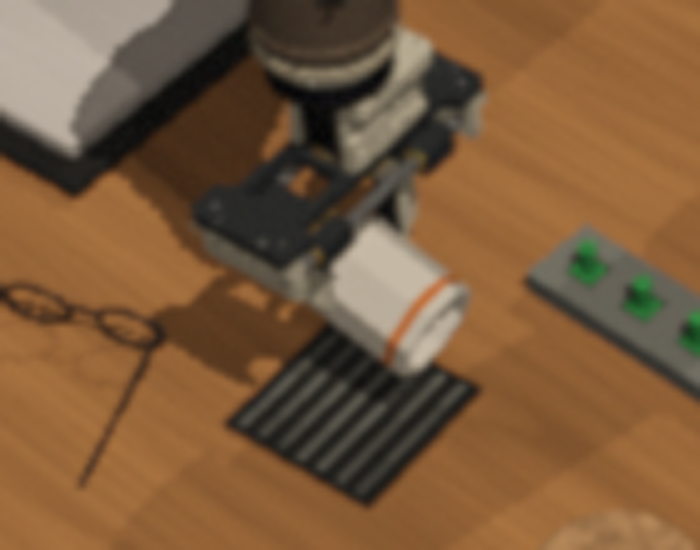

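Call:
move_arm(moves=[0,0,-25,0,0,0,0,0,0,0,0,0,0,0,-30,0,0,0,0,0,0,0,0,0,0,0,-30,0,0,0,0,0,0,0,0,0,0,0,0,0])

```text
time_s: 15.95
eef_pos: [0.6068, -0.1277, 0.163]
ee_rot: [-3.139, -0.0, 1.664]
force: [-1.1, 0.9, -1.4]
finger_gap: 0.0639
```

Run:
```python
from h import *
s=st(); d=shot("wrist","w8");crop(shot("scene"),160,100,300,210,5,"s8")
```

```text
15.95 [ 606.8 -127.7  163. ] [-3.139 -0.     1.664] F [-1.1  0.9 -1.4] gap 63.9
```

View pics/s8.png

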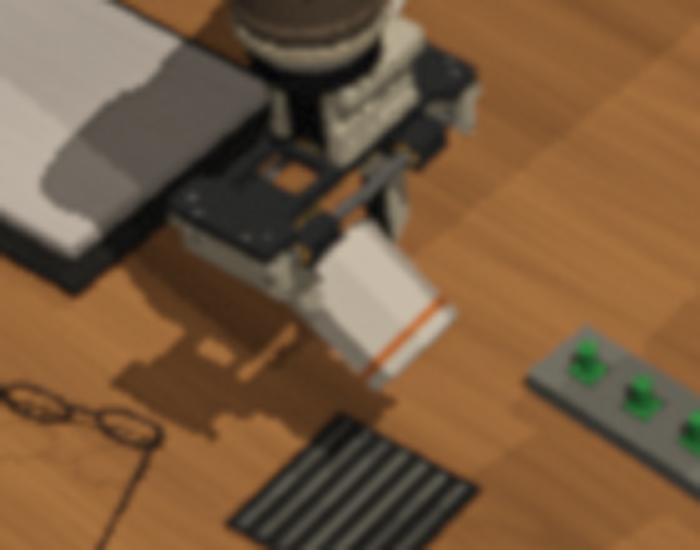

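View pics/w8.png

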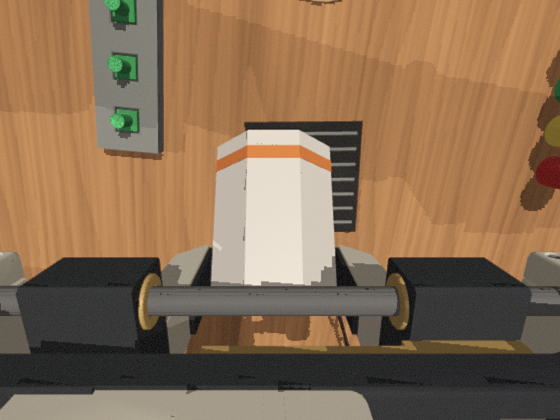

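Call:
move_arm(moves=[0,0,10,0,0,0,25,0,0,0,35,0,0,0,0,0,0,0,0,0,0,0,-30,0,0,0,0,0,0,0,15,0,0,0,35,0,0,0,0,0])

```text
time_s: 17.05
eef_pos: [0.6041, -0.1276, 0.0701]
ee_rot: [-3.134, -0.001, 1.664]
force: [-0.4, -0.3, -1.4]
finger_gap: 0.064
```

Run:
```python
from h import *
s=st(); d=shot("wrist","w9");crop(shot("scene"),160,100,300,210,5,"s9")
```

```text
17.05 [ 604.1 -127.6   70.1] [-3.134e+00 -1.000e-03  1.664e+00] F [-0.4 -0.3 -1.4] gap 64.0
```

View pics/s9.png

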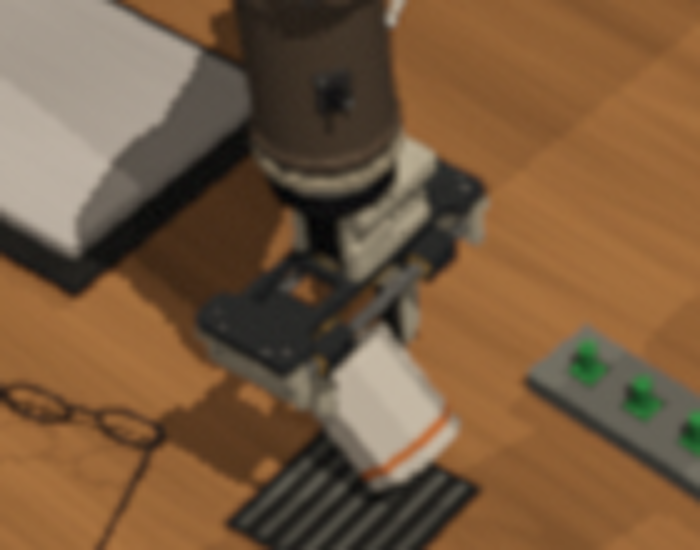

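View pics/w9.png

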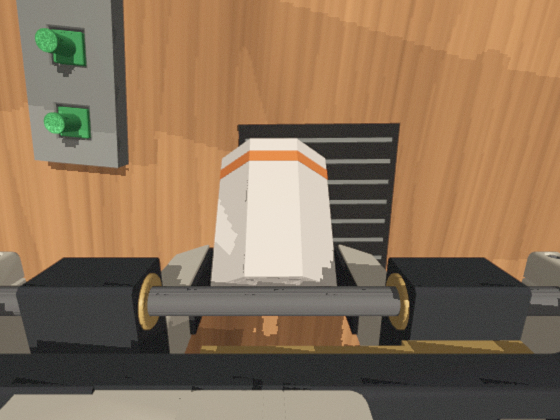

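Call:
move_arm(moves=[0,0,-35,0,0,0,0,0,0,0,10,0,0,0,30,0,0,0,0,0,0,0,-35,0,0,0,0,0,0,0,10,0,0,0,25,0,0,0,0,0])

```text
time_s: 18.15
eef_pos: [0.6044, -0.1276, 0.0656]
ee_rot: [-3.135, -0.001, 1.664]
force: [-0.1, -0.2, -2.4]
finger_gap: 0.064
```

Run:
```python
from h import *
s=st(); d=shot("wrist","w10");crop(shot("scene"),160,100,300,210,5,"s10")
```

```text
18.15 [ 604.4 -127.6   65.6] [-3.135e+00 -1.000e-03  1.664e+00] F [-0.1 -0.2 -2.4] gap 64.0
```

View pics/s10.png

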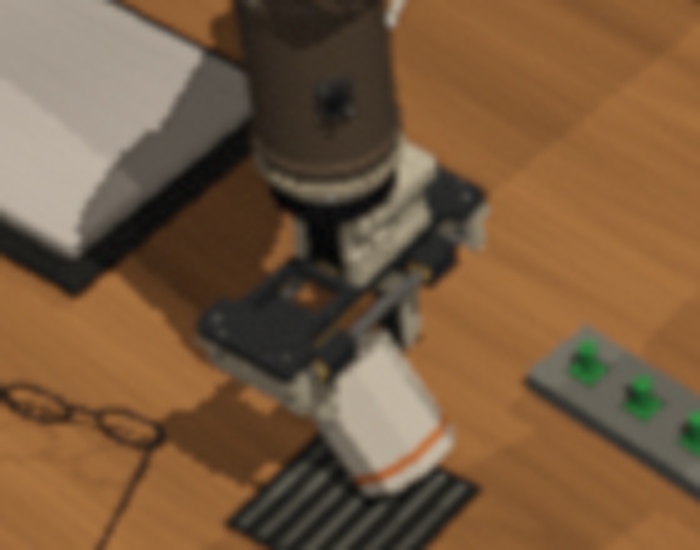

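View pics/w10.png

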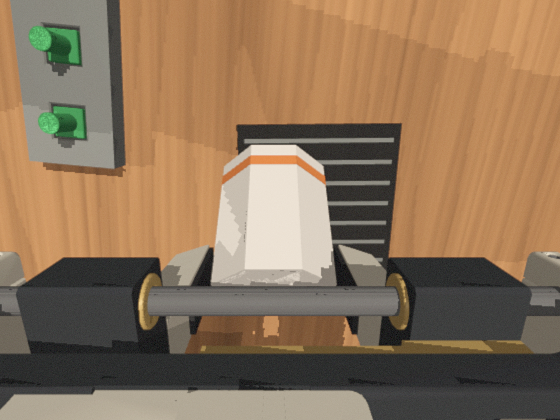

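Call:
move_arm(moves=[0,0,6,0,6,0,2,0,8,0,1,0,8,0,1,0,8,0,2,0,6,0,2,0,4,0,1,0,0,0,0,0,0,0,0,0,0,0,0,0])

```text
time_s: 19.25
eef_pos: [0.6043, -0.0883, 0.0547]
ee_rot: [3.141, 0.0, 1.663]
force: [1.8, 0.2, 3.3]
finger_gap: 0.064
```

Run:
```python
from h import *
s=st(); d=shot("wrist","w11");crop(shot("scene"),160,100,300,210,5,"s11")
```

```text
19.25 [604.3 -88.3  54.7] [3.141 0.    1.663] F [1.8 0.2 3.3] gap 64.0
```

View pics/s11.png

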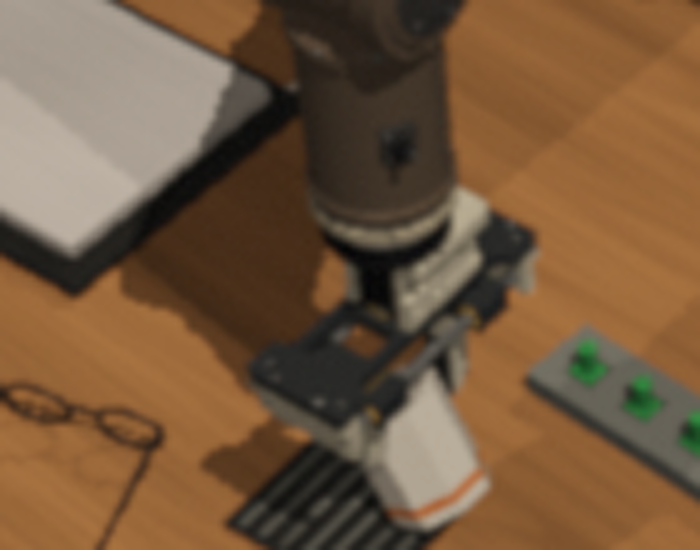

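View pics/w11.png

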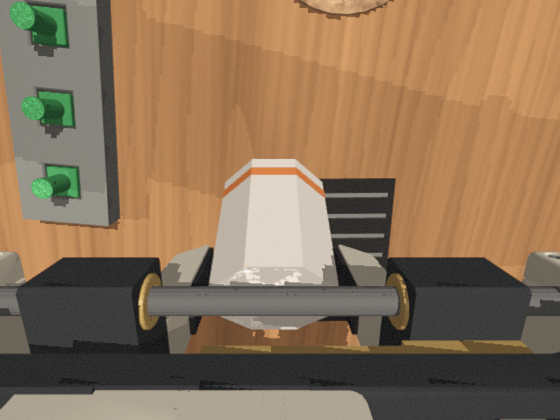

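Call:
move_arm(moves=[3,0,2,0,3,0,2,0,3,0,2,0,3,0,1,0,3,0,1,0,2,0,1,0,0,0,0,0,0,0,0,0,0,0,0,0,0,0,0,0])

```text
time_s: 20.35
eef_pos: [0.6024, -0.0711, 0.0456]
ee_rot: [-3.142, 0.0, 1.663]
force: [0.3, 1.8, 2.9]
finger_gap: 0.0639
```

Run:
```python
from h import *
s=st(); d=shot("wrist","w12");crop(shot("scene"),160,100,300,210,5,"s12")
```

```text
20.35 [602.4 -71.1  45.6] [-3.142  0.     1.663] F [0.3 1.8 2.9] gap 63.9
```

View pics/s12.png

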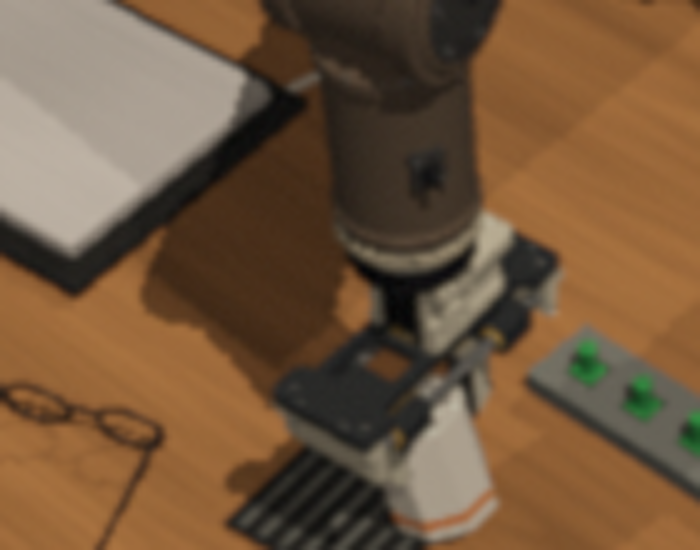

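View pics/w12.png

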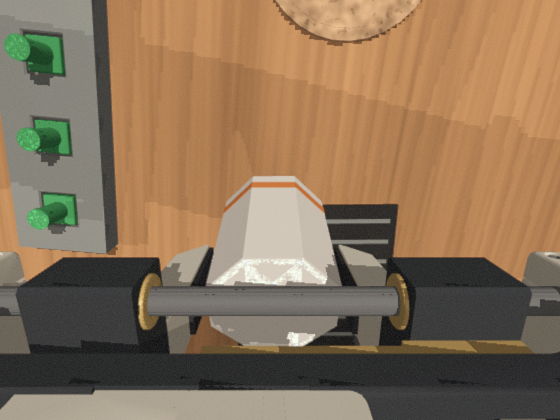

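Call:
move_arm(moves=[0,0,0,0,0,0,0,0,0,0,-12,0,-15,9,0,0,-15,9,0,0,-15,9,0,0,0,0,0,0,0,0,0,0,0,0,0,0,0,0,0,0], squeeze=12)

```text
time_s: 21.45
eef_pos: [0.633, -0.1122, 0.0577]
ee_rot: [-3.141, -0.0, 1.665]
force: [-0.7, -0.5, -1.8]
finger_gap: 0.0639
```

Run:
```python
from h import *
s=st(); d=shot("wrist","w13");crop(shot("scene"),160,100,300,210,5,"s13")
```

```text
21.45 [ 633.  -112.2   57.7] [-3.141 -0.     1.665] F [-0.7 -0.5 -1.8] gap 63.9
```

View pics/s13.png

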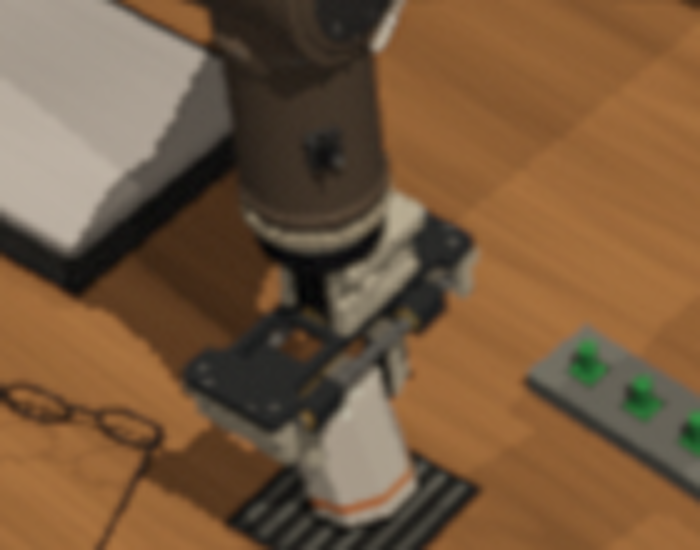

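View pics/w13.png

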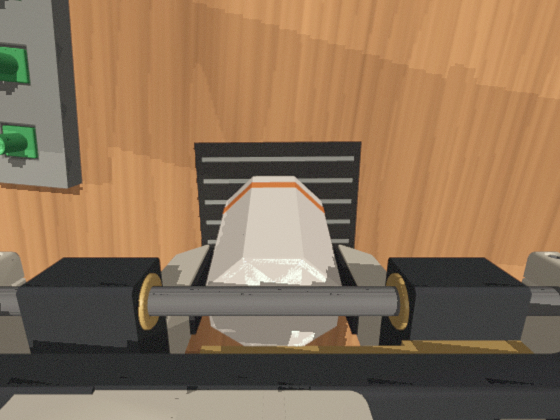

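Call:
move_arm(moves=[0,0,3,0,0,0,3,0,0,0,3,0,0,0,3,0,0,0,2,0,0,0,0,0,0,0,0,0,0,0,0,0,0,0,0,0,0,0,0,0], squeeze=3)

```text
time_s: 22.55
eef_pos: [0.6337, -0.1132, 0.0437]
ee_rot: [3.141, 0.0, 1.664]
force: [0.6, 1.2, 0.5]
finger_gap: 0.0639
```

Call:
move_arm(moves=[0,0,0,0,0,0,0,0,0,0,0,0,0,0,0,0,0,0,0,0,0,0,0,0,0,0,-15,0,0,0,-30,0,0,0,-45,0,0,0,-45,0], fingers=100)

```text
time_s: 23.55
eef_pos: [0.6331, -0.1131, 0.181]
ee_rot: [-3.141, -0.0, 1.664]
force: [1.7, -0.1, -0.6]
finger_gap: 0.0916
```

Call:
move_arm(moves=[0,0,-10,0,-20,0,0,0,-20,0,0,0,-20,0,0,0,0,0,0,0,0,0,0,0,0,0,0,0,0,0,0,0,0,0,0,0,0,0,0,0])

```text
time_s: 24.55
eef_pos: [0.6391, -0.1724, 0.1887]
ee_rot: [3.142, -0.0, 1.664]
force: [0.2, 0.4, -0.2]
finger_gap: 0.0917
```

Run:
```python
from h import *
s=st(); d=shot("wrist","w14");crop(shot("scene"),160,100,300,210,5,"s14")
```

```text
24.55 [ 639.1 -172.4  188.7] [ 3.142 -0.     1.664] F [ 0.2  0.4 -0.2] gap 91.7
```

View pics/s14.png

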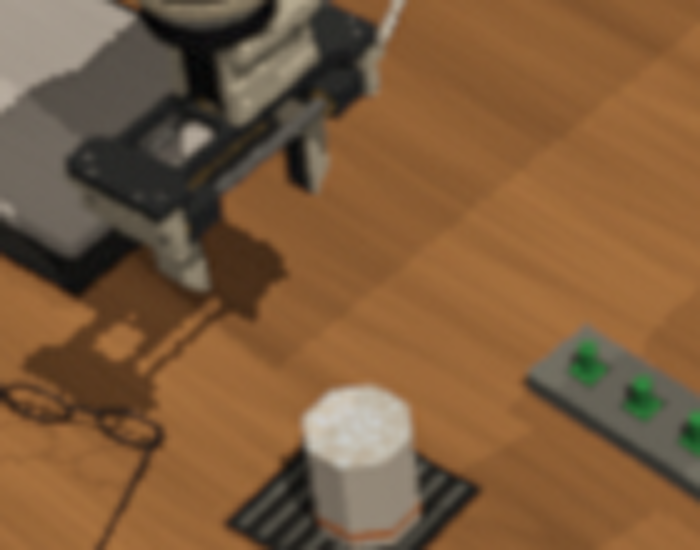

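View pics/w14.png

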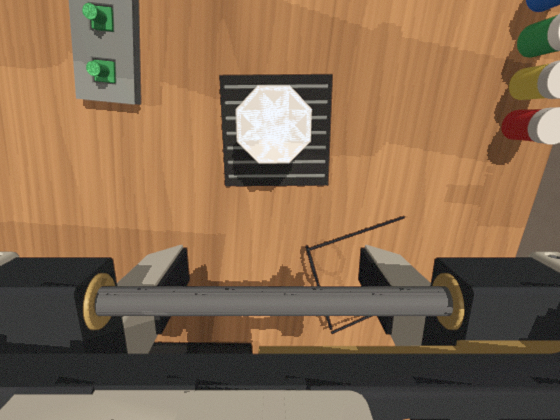

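Run:
```python
from h import *
s=st(); go([.4955,.2515,.19]); d=shot("top","t15"); print(w(d,[[130,212],[109,205]]), s["joint_pos"].round(2))
```

```text
24.65 [ 639.1 -172.7  188.7] [-3.142  0.     1.664] F [ 0.9 -0.2  0.5] gap 91.9
tool shift mm [ 435.8 -103.5   -1.4] tool yaw dir x [-0.093  0.996 -0.   ] y [ 0.996  0.093 -0.   ]
[[0.57345505 0.48186224]
 [0.59019567 0.53601844]] [ 0.39  0.53 -0.33  1.47  0.18  1.17  0.13]
```

View pics/t15.png

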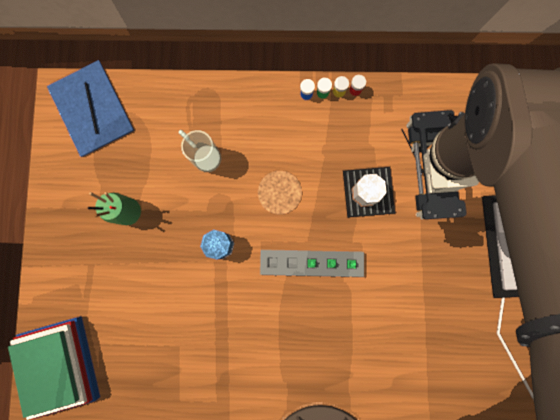

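Call:
move_arm(moves=[43.6,-10.4,0,0,43.6,-10.4,0,0,43.6,-10.4,0,0,43.6,-10.4,0,0,43.6,-10.4,0,0,43.6,-10.4,0,0,43.6,-10.4,0,0,43.6,-10.4,0,0,43.6,-10.4,0,0,43.6,-10.4,0,0])

```text
time_s: 25.7
eef_pos: [0.4944, 0.2531, 0.1889]
ee_rot: [3.141, -0.0, 1.664]
force: [1.2, 0.2, 0.1]
finger_gap: 0.0921
```

Call:
move_arm(moves=[0,0,0,0.145,0,0,0,0.145,0,0,0,0.145,0,0,0,0.145,0,0,0,0.145,0,0,0,0.145,0,0,0,0.145,0,0,0,0.145,0,0,0,0.145,0,0,0,0.145])

```text
time_s: 26.7
eef_pos: [0.495, 0.2516, 0.1887]
ee_rot: [-3.141, -0.0, 0.208]
force: [-0.6, -0.2, 0.0]
finger_gap: 0.0918
```

Call:
move_arm(moves=[0,0,0,0.11,0,0,0,0.11,0,0,0,0.11,0,0,0,0.1,0,0,0,0,0,0,0,0,0,0,0,0,0,0,0,0,0,0,0,0,0,0,0,0])

```text
time_s: 27.7
eef_pos: [0.4951, 0.2514, 0.1886]
ee_rot: [3.142, 0.0, -0.216]
force: [-0.0, 0.4, -1.0]
finger_gap: 0.0917
```

Run:
```python
from h import *
s=st(); print(s["joint_pos"].round(2)); d=shot("wrist","w16"); go([.4955,.2515,.041]); print(px(d,[[.4955,.2515,.08]]))
H,S,V=[d["hsv"][...,i].astype(int) for i in range(3)]
c=cv2.convexHull(big((H>95)&(H<125)&(S>80)&(V>110))[0]).reshape(-1,2); print(cv2.boundingRect(c)); P=w(d,c,.08);print(cv2.minAreaRect((P*1000).astype(np.float32)))
```

```text
27.7 [495.1 251.4 188.6] [ 3.142  0.    -0.216] F [-0.   0.4 -1. ] gap 91.7
[-0.51  0.34 -0.08  1.76  0.03  1.04 -2.38]
tool shift mm [ 4.000e-01 -1.000e-01  1.476e+02] tool yaw dir x [ 0.977 -0.214  0.   ] y [-0.214 -0.977 -0.   ]
[[273.49093444 200.84489815]]
(238, 167, 68, 66)
((493.3048400878906, 251.15057373046875), (55.847328186035156, 63.20315933227539), 30.452932357788086)
```

View pics/w16.png

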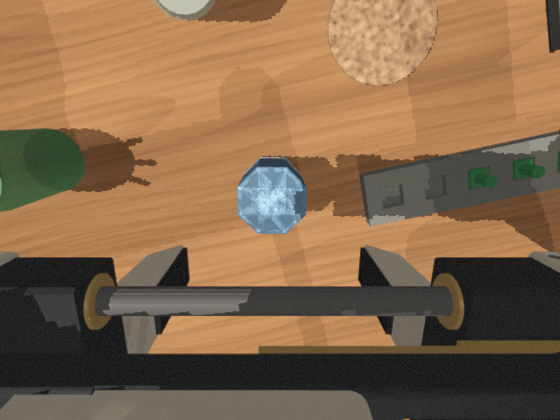

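Call:
move_arm(moves=[0,0,25,0,0,0,25,0,0,0,25,0,0,0,25,0,0,0,20,0,0,0,15,0,0,0,12,0,0,0,0,0,0,0,0,0,0,0,0,0])

```text
time_s: 28.75
eef_pos: [0.4957, 0.2519, 0.0425]
ee_rot: [-3.141, -0.001, -0.216]
force: [0.2, 0.4, -0.1]
finger_gap: 0.0921
```

Call:
move_arm(moves=[0,0,0,0,0,0,0,0,0,0,0,0,0,0,0,0,0,0,0,0,0,0,0,0,0,0,0,0,0,0,0,0,0,0,0,0,0,0,0,0], fingers=50, squeeze=15)

```text
time_s: 29.75
eef_pos: [0.4952, 0.2517, 0.0418]
ee_rot: [-3.141, -0.0, -0.216]
force: [-1.1, 1.8, 3.7]
finger_gap: 0.0637
```

Call:
move_arm(moves=[0,0,-10,0,20,0,0,0,20,0,0,0,20,0,0,0,10,0,0,0,0,28,0,0,0,28,0,0,0,28,0,0,0,27,0,0,0,0,0,0])

```text
time_s: 30.75
eef_pos: [0.5381, 0.123, 0.0515]
ee_rot: [3.138, 0.002, -0.221]
force: [-0.2, 0.7, -1.9]
finger_gap: 0.0641
```

Run:
```python
from h import *
s=st(); d=shot("wrist","w17"); go([.54,.1275,.041])
```

```text
30.75 [538.1 123.   51.5] [ 3.138e+00  2.000e-03 -2.210e-01] F [-0.2  0.7 -1.9] gap 64.1
tool shift mm [ 0.8 -2.1 10.7] tool yaw dir x [ 0.976 -0.218 -0.001] y [-0.218 -0.976  0.002]
```

View pics/w17.png

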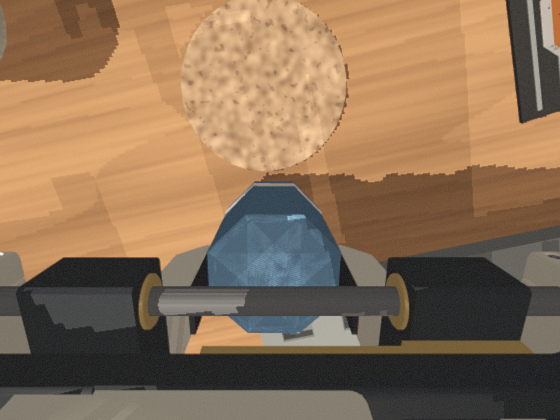

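Call:
move_arm(moves=[0,0,5,0,0,0,4,0,0,0,0,0,0,0,0,0,0,0,0,0,0,0,0,0,0,0,0,0,0,0,0,0,0,0,0,0,0,0,0,0])

```text
time_s: 31.8
eef_pos: [0.5396, 0.128, 0.0427]
ee_rot: [3.142, -0.0, -0.216]
force: [-0.8, 1.0, -1.1]
finger_gap: 0.0638
```

Call:
move_arm(moves=[0,0,0,0,0,0,0,0,0,0,0,0,5,0,0,0,10,0,-4.6,0,10,0,-3,0,10.5,0,-1.3,0,10.5,0,0.3,0,0,0,0,0,0,0,0,0], squeeze=3)

```text
time_s: 32.8
eef_pos: [0.5846, 0.118, 0.0509]
ee_rot: [3.141, 0.0, -0.217]
force: [-1.2, 0.6, -0.3]
finger_gap: 0.0639
```

Run:
```python
from h import *
s=st(); d=shot("wrist","w18");crop(shot("scene"),230,150,370,260,5,"s18")
```

```text
32.8 [584.6 118.   50.9] [ 3.141  0.    -0.217] F [-1.2  0.6 -0.3] gap 63.9
```

View pics/w18.png

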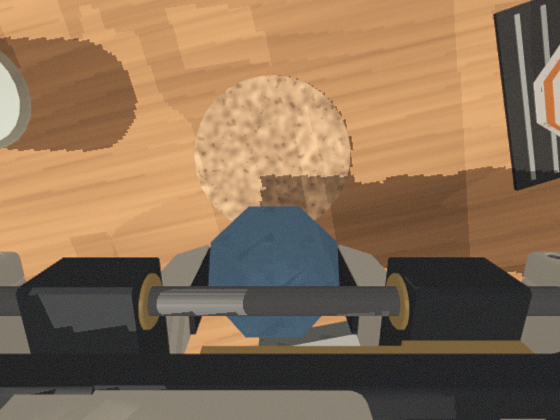

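View pics/s18.png

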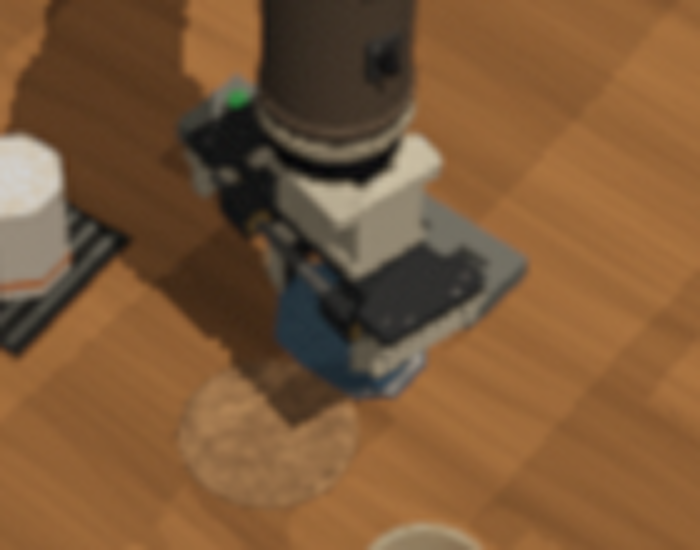

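Call:
move_arm(moves=[11,0,1.5,0,11,0,3,0,10,0,5,0,9,0,6.5,0,8,0,7.5,0,6,0,8.5,0,0,0,0,0,0,0,0,0,0,0,0,0,0,0,0,0])

```text
time_s: 33.9
eef_pos: [0.6381, 0.1066, 0.0195]
ee_rot: [-3.141, -0.0, -0.216]
force: [-0.8, -0.3, -0.2]
finger_gap: 0.0638
```

Call:
move_arm(moves=[0,0,0,0,0,0,0,0,0,0,0,0,0,0,0,0,0,0,0,0,0,0,-20,0,0,0,-25,0,0,0,-25,0,0,0,-30,0,0,0,-30,0], fingers=100)

```text
time_s: 34.9
eef_pos: [0.638, 0.1063, 0.1502]
ee_rot: [3.141, 0.0, -0.216]
force: [0.4, -0.8, 0.6]
finger_gap: 0.0918
```

Call:
move_arm(moves=[-10,0,0,0,-10,0,0,0,-10,0,0,0,-10,0,0,0,-10,0,0,0,-10,0,0,0,0,0,0,0,0,0,0,0,0,0,0,0,0,0,0,0])

```text
time_s: 35.9
eef_pos: [0.5801, 0.1191, 0.1492]
ee_rot: [3.142, -0.0, -0.217]
force: [0.3, -0.5, -0.5]
finger_gap: 0.0916
```

Run:
```python
from h import *
s=st(); d=shot("wrist","w19");crop(shot("scene"),230,150,370,260,5,"s19")
```

```text
35.9 [580.1 119.1 149.2] [ 3.142 -0.    -0.217] F [ 0.3 -0.5 -0.5] gap 91.6
```

View pics/w19.png

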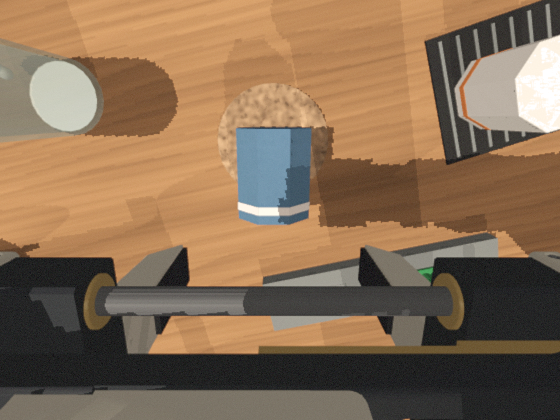

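View pics/s19.png

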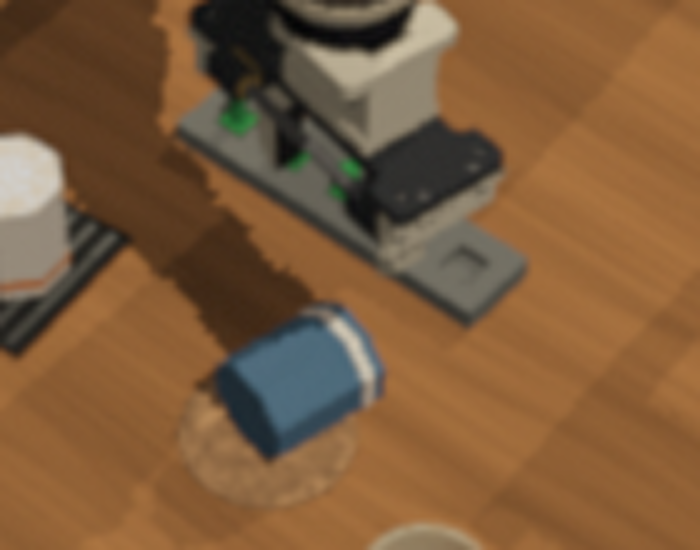

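Run:
```python
from h import *
s=st(); d=shot("wrist")
b,m=w(d,[[275,128],[274,217]],.067); ax=(b-m)/np.linalg.norm(b-m); print(b,m,np.linalg.norm(b-m),np.degrees(np.arctan2(ax[1],ax[0]))); g=b-ax*.069
print(g); go([g[0],g[1],.016])
```

```text
36.0 [580.  119.1 149.1] [ 3.142 -0.    -0.217] F [ 0.3 -0.5 -0. ] gap 91.7
[0.64490001 0.10375822] [0.57307596 0.1203174 ] 0.07370820456086095 -12.982802927484197
[0.57766382 0.11925966]
tool shift mm [ -2.2   0.3 133.1] tool yaw dir x [ 0.977 -0.215 -0.   ] y [-0.215 -0.977  0.   ]
```

Call:
move_arm(moves=[-2,0,20,0,0,0,25,0,0,0,25,0,0,0,20,0,0,0,20,0,0,0,15,0,0,0,8,0,0,0,0,0,0,0,0,0,0,0,0,0])

```text
time_s: 37.05
eef_pos: [0.5785, 0.1199, 0.0172]
ee_rot: [-3.141, -0.001, -0.216]
force: [0.2, 0.1, -0.1]
finger_gap: 0.092
```

Call:
move_arm(moves=[0,0,0,0,0,0,0,0,0,0,0,0,0,0,0,0,0,0,0,0,0,0,0,0,0,0,0,0,0,0,0,0,0,0,0,0,0,0,0,0], fingers=50, squeeze=3)

```text
time_s: 38.05
eef_pos: [0.5778, 0.1197, 0.0163]
ee_rot: [-3.142, -0.0, -0.216]
force: [-1.1, -0.9, 3.5]
finger_gap: 0.064
```

Call:
move_arm(moves=[0,0,-10,0,0,0,-30,0,0,0,0,0,0,0,-30,0,0,0,0,0,0,0,-30,0,0,0,0,0,0,0,0,0,0,0,0,0,0,0,0,0])

```text
time_s: 39.05
eef_pos: [0.577, 0.1195, 0.115]
ee_rot: [3.141, 0.002, -0.216]
force: [-0.1, -0.6, -1.2]
finger_gap: 0.0641
```

Run:
```python
from h import *
s=st(); d=shot("wrist","w20");crop(shot("scene"),230,130,370,240,5,"s20")
```

```text
39.05 [577.  119.5 115. ] [ 3.141e+00  2.000e-03 -2.160e-01] F [-0.1 -0.6 -1.2] gap 64.1
```

View pics/w20.png

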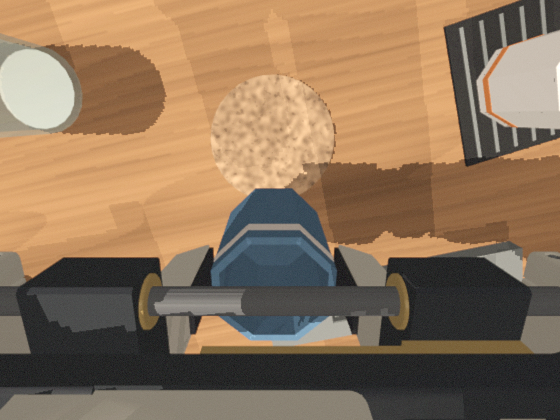

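View pics/s20.png

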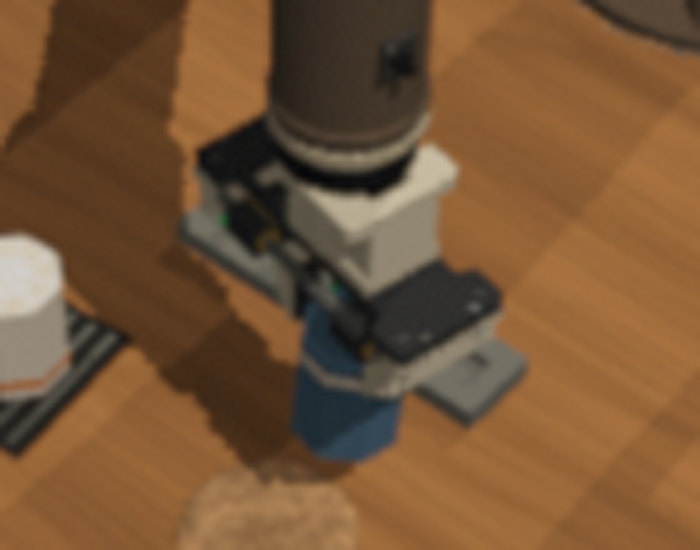

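Call:
move_arm(moves=[0,0,0,0,0,0,0,0,0,0,0,0,10,0,10,0,10,0,10,0,12,0,10,0,11,0,10,0,10,0,10,0,0,0,5,0,0,0,0,0], squeeze=10)

```text
time_s: 40.15
eef_pos: [0.6287, 0.1081, 0.0598]
ee_rot: [3.141, 0.002, -0.217]
force: [-1.4, -0.1, -0.7]
finger_gap: 0.0635
```

Run:
```python
from h import *
s=st(); d=shot("wrist","w21");crop(shot("scene"),230,150,370,260,5,"s21"); go([.629,.1075,.052])
```

```text
40.15 [628.7 108.1  59.8] [ 3.141e+00  2.000e-03 -2.170e-01] F [-1.4 -0.1 -0.7] gap 63.5
tool shift mm [0.1 1.1 9.2] tool yaw dir x [ 0.977 -0.214 -0.   ] y [-0.214 -0.977 -0.   ]
```

View pics/w21.png

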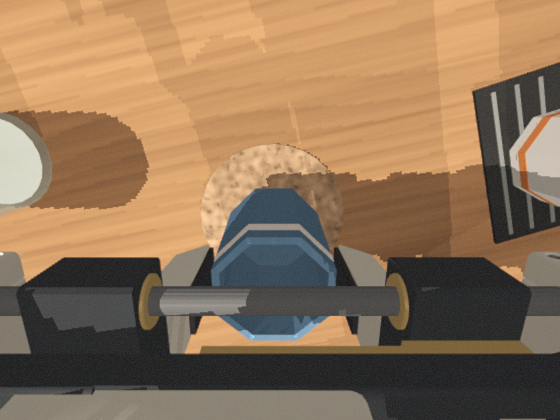

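View pics/s21.png

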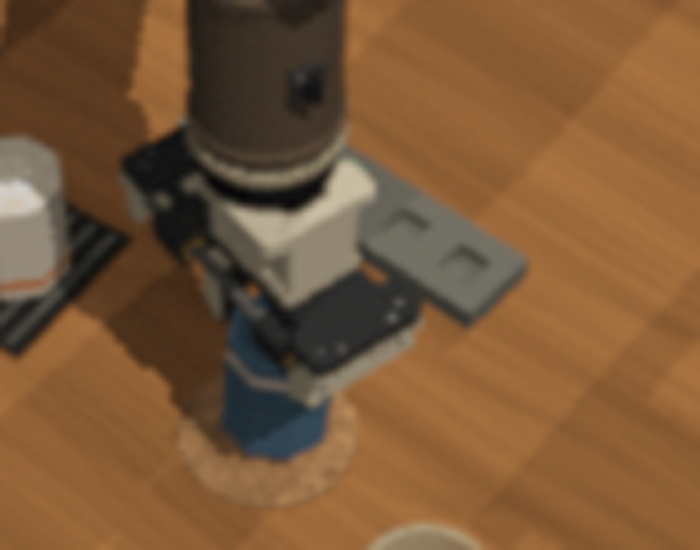

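Call:
move_arm(moves=[-4,0,0,0,0,0,3,0,0,0,3,0,0,0,3,0,0,0,2,0,0,0,0,0,0,0,0,0,0,0,0,0,0,0,0,0,0,0,0,0], squeeze=3)

```text
time_s: 41.25
eef_pos: [0.6257, 0.1093, 0.0504]
ee_rot: [-3.141, -0.0, -0.216]
force: [3.1, 0.0, 3.7]
finger_gap: 0.0642
```

Call:
move_arm(moves=[0,0,0,0,0,0,0,0,0,0,0,0,0,0,0,0,0,0,0,0,0,0,0,0,0,0,-15,0,0,0,-30,0,0,0,-45,0,0,0,-45,0], fingers=100)

```text
time_s: 42.25
eef_pos: [0.6252, 0.1091, 0.1876]
ee_rot: [3.142, 0.0, -0.216]
force: [0.4, 0.5, -0.3]
finger_gap: 0.0917
```

Call:
move_arm(moves=[-20,0,0,0,-30,0,0,0,-30,0,0,0,-20,0,0,0,0,0,0,0,0,0,0,0,0,0,0,0,0,0,0,0,0,0,0,0,0,0,0,0])

```text
time_s: 43.25
eef_pos: [0.5281, 0.1304, 0.185]
ee_rot: [3.141, 0.0, -0.217]
force: [0.7, -0.3, 0.2]
finger_gap: 0.0919
```

Run:
```python
from h import *
s=st(); d=shot("wrist","w22");shot("scene","s22");shot("top","t22")
```

```text
43.25 [528.1 130.4 185. ] [ 3.141  0.    -0.217] F [ 0.7 -0.3  0.2] gap 91.9
```

View pics/w22.png

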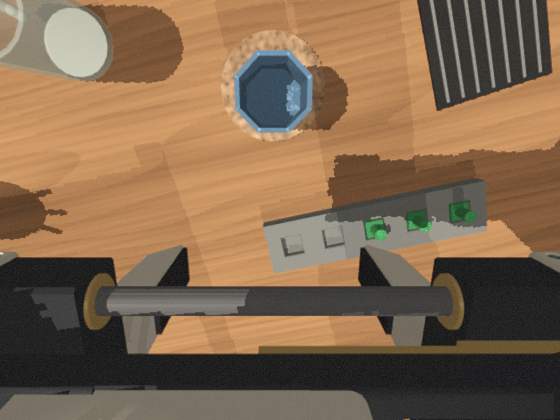

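View pics/s22.png

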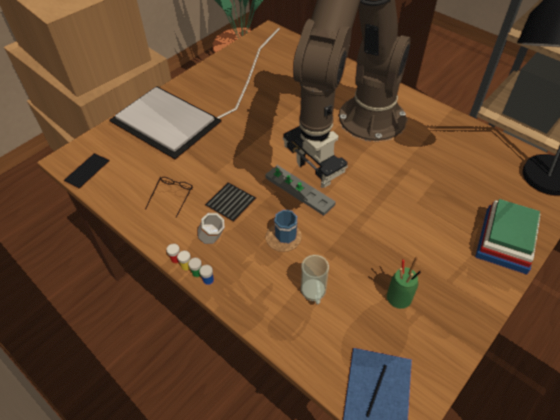

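Run:
```python
import cv2
a=cv2.imread("pics/s22.png")[190:260,170:310]; b=cv2.imread("pics/t22.png")[110:250,240:440]
cv2.imwrite("pics/c1.png",cv2.resize(a,None,fx=5,fy=5,interpolation=2)); cv2.imwrite("pics/c2.png",cv2.resize(b,None,fx=4,fy=4,interpolation=2))
```

```text
(no output)
```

View pics/c1.png

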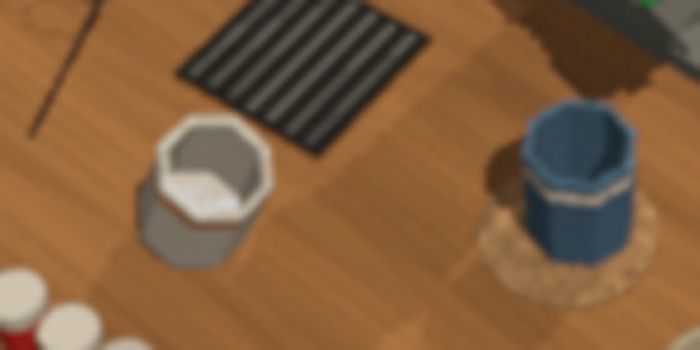

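View pics/c2.png

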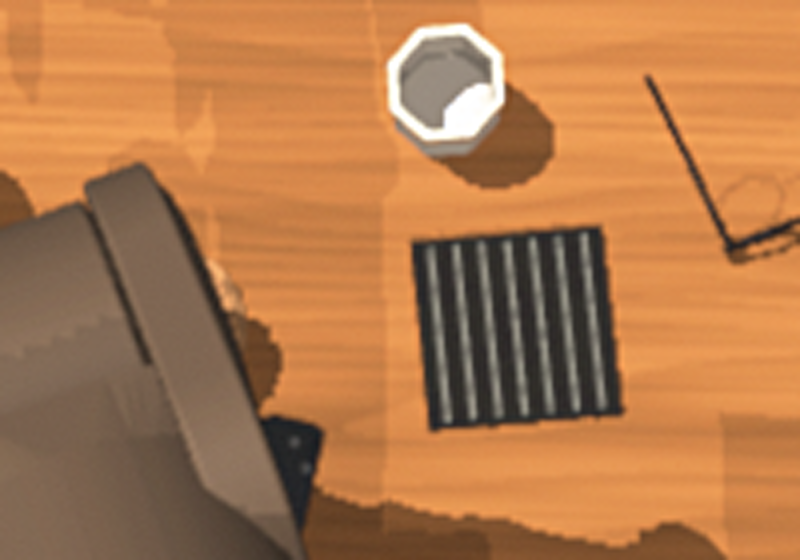

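Call:
move_arm(moves=[0,0,0,-0.145,0,0,0,-0.145,0,0,0,-0.145,0,0,0,-0.145,0,0,0,-0.145,0,0,0,-0.145,0,0,0,-0.145,0,0,0,-0.145,0,0,0,-0.145,0,0,0,-0.145], fingers=40)

```text
time_s: 44.4
eef_pos: [0.5279, 0.1305, 0.1852]
ee_rot: [-3.142, 0.0, 1.24]
force: [0.8, -0.8, 0.0]
finger_gap: 0.0366
```

Call:
move_arm(moves=[0,0,0,-0.1,0,0,0,-0.1,0,0,0,-0.14,-40,-20,0,0,-40,-20,0,0,-40,-20,0,0,-30,-12,0,0,0,0,0,0,0,0,0,0,0,0,0,0])

```text
time_s: 45.4
eef_pos: [0.4569, -0.0185, 0.1854]
ee_rot: [3.141, -0.001, 1.575]
force: [0.3, -0.1, 0.9]
finger_gap: 0.0369
```

```bash
cat > tw.py <<'E'
from h import *
s=st(); d=shot("wrist","w23"); H,S,V=[d["hsv"][...,i].astype(int) for i in range(3)]
for c in big((H>50)&(H<85)&(S>110)&(V>40),6):
    if cv2.contourArea(c)>80: print(cv2.boundingRect(c))
E
python3 tw.py
```

```text
45.4 [456.9 -18.5 185.4] [ 3.141e+00 -1.000e-03  1.575e+00] F [ 0.3 -0.1  0.9] gap 36.9
(265, 137, 18, 19)
(265, 181, 18, 20)
(265, 222, 17, 21)
```

View pics/w23.png

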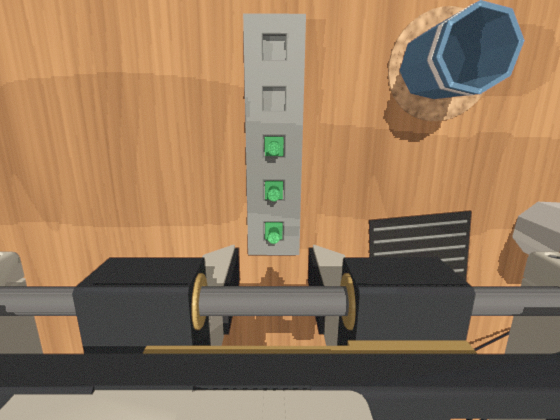

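Run:
```python
from h import *
d=shot("wrist"); print(w(d,[[274,149],[274,195],[273.5,238]],.038)); print(w(d,[[267,137],[282,137],[265,181],[283,181],[264.5,222],[282,222]],.018)); go([.457,-.018,.0205])
t=shot("top");
```

```text
[[ 0.45689966  0.0269124 ]
 [ 0.45716123 -0.02055881]
 [ 0.45688199 -0.06862259]]
[[ 0.44949565  0.03747066]
 [ 0.46532392  0.03754885]
 [ 0.44727447 -0.00964121]
 [ 0.46700896 -0.00954403]
 [ 0.44659435 -0.05696445]
 [ 0.466504   -0.05686673]]
tool shift mm [2.000e-01 1.000e-01 1.647e+02] tool yaw dir x [-0.005  1.     0.001] y [1.    0.005 0.   ]
```

Call:
move_arm(moves=[-1.5,0,30,0,0,0,30,0,0,0,30,0,0,0,30,0,0,0,20,0,0,0,15,0,0,0,8.5,0,0,0,0,0,0,0,0,0,0,0,0,0])

```text
time_s: 46.55
eef_pos: [0.457, -0.0209, 0.0225]
ee_rot: [3.14, 0.0, 1.574]
force: [0.3, 0.2, 0.5]
finger_gap: 0.0368
```

Call:
move_arm(moves=[0,0,0,0,0,0,0,0,0,0,0,0,0,0,0,0,0,0,0,0,0,0,-10,0,0,0,-20,0,0,0,-35,0,0,0,-35,0], fingers=5, squeeze=10)

```text
invalid input
```

Run:
```python
from h import *
s=st(); d=shot("wrist","w24"); go([.629,.1085,.121]);crop(shot("scene"),220,150,360,260,5,"s24")
```

```text
46.55 [457.  -20.9  22.5] [3.14  0.    1.574] F [0.3 0.2 0.5] gap 36.8
tool shift mm [129.  172.5 -98.3] tool yaw dir x [-0.003  1.    -0.   ] y [1.    0.003 0.001]
```

View pics/w24.png

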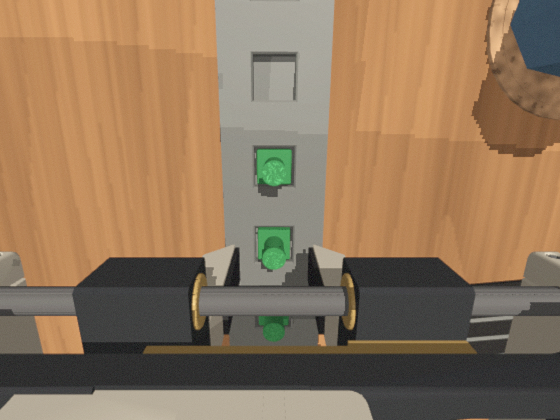

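View pics/s24.png

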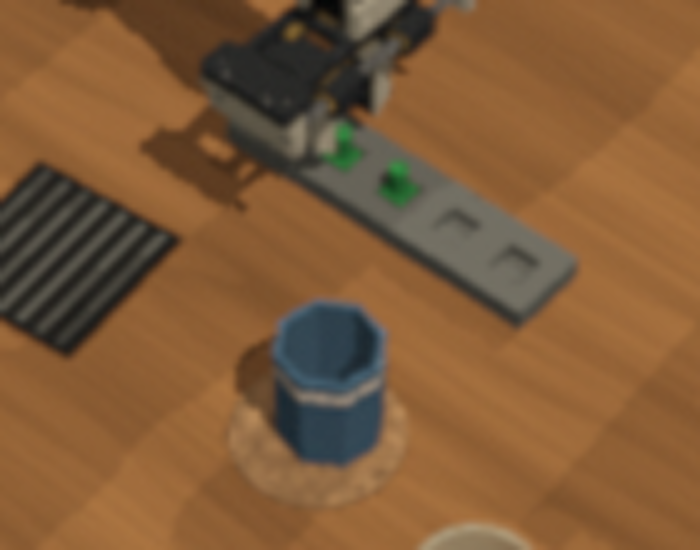

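Call:
move_arm(moves=[0,0,0,0,0,0,0,0,0,0,0,0,0,0,0,0,0,0,0,0,0,0,0,0,0,0,-10,0,0,0,-20,0,0,0,-35,0,0,0,-35,0], fingers=5, squeeze=10)

```text
time_s: 47.65
eef_pos: [0.4557, -0.0208, 0.1232]
ee_rot: [-3.14, -0.0, 1.574]
force: [2.1, 0.2, -0.3]
finger_gap: 0.0047
```

Run:
```python
from h import *
s=st(); d=shot("wrist","w25"); t=shot("top","t25"); go([.629,.1085,.121])
```

```text
47.65 [455.7 -20.8 123.2] [-3.14  -0.     1.574] F [ 2.1  0.2 -0.3] gap 4.7
tool shift mm [128.7 170.1   6.5] tool yaw dir x [-0.003  1.    -0.   ] y [1.    0.003 0.007]
```

View pics/w25.png

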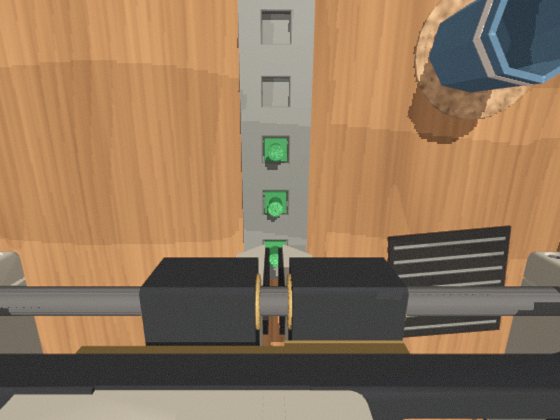

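View pics/t25.png

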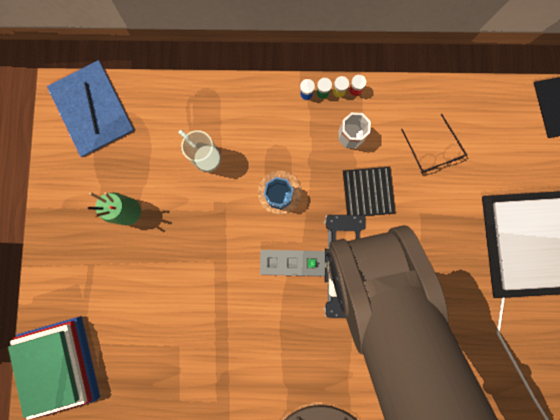

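Run:
```python
from h import *
s=st(); d=shot("wrist"); e=s["eef_pos"]; print(px(d,[e,e+[0,0,.0188]]))
print(w(d,[[276,153],[275,208],[274,258]],.038))
t=shot("top"); H,S,V=[t["hsv"][...,i].astype(int) for i in range(3)]
m=(H>95)&(H<125)&(S>80); m[:,:255]=0;m[:,310:]=0;m[:170]=0;m[215:]=0
c=cv2.convexHull(big(m)[0]).reshape(-1,2); print(cv2.boundingRect(c)); print(cv2.minAreaRect((w(t,c,.083)*1000).astype(np.float32)))
g=(H>45)&(H<85)&(S>110);g[:240]=0;g[290:]=0;g[:,:255]=0
for c in big(g,3): print(cv2.boundingRect(c), w(t,c.reshape(-1,2).mean(0),.03))
```

```text
47.75 [459.2 -20.7 126.3] [3.134 0.    1.574] F [ 0.5 -0.2 -0.1] gap 4.7
[[274.09447138 248.32890872]
 [274.41385708 261.84912701]]
[[ 0.46141142  0.02680052]
 [ 0.46080232 -0.0204304 ]
 [ 0.46011056 -0.06766503]]
(264, 178, 29, 28)
((618.9904174804688, 109.98089599609375), (62.556819915771484, 62.77238082885742), 81.5524673461914)
(308, 259, 8, 9) [[0.45700046 0.02755532]]
```

Call:
move_arm(moves=[0,0,0,0,0,0,0,0,0,0,0,0,0,0,30,0,0,0,30,0,0,0,20,0,0,0,15,0,0,0,7,0,0,0,0,0,0,0,0,0], fingers=40)

```text
time_s: 48.85
eef_pos: [0.4566, -0.021, 0.02]
ee_rot: [3.141, -0.0, 1.574]
force: [0.1, -0.1, 0.1]
finger_gap: 0.0366
```

Call:
move_arm(moves=[0,0,0,0,0,0,0,0,0,0,0,0,0,0,0,0,0,0,0,0,0,0,0,0,0,0,0,0,0,0,0,0,0,0,0,0,0,0,0,0], fingers=5, squeeze=10)

```text
time_s: 49.85
eef_pos: [0.4563, -0.0211, 0.0197]
ee_rot: [-3.142, 0.0, 1.574]
force: [-0.3, -0.5, 0.1]
finger_gap: 0.0046
```

Run:
```python
from h import *
s=st(); d=shot("wrist","w26"); go([.621,.110,.121])
```

```text
49.85 [456.3 -21.1  19.7] [-3.142  0.     1.574] F [-0.3 -0.5  0.1] gap 4.6
tool shift mm [ 130.6  165.  -101.3] tool yaw dir x [-0.003  1.    -0.   ] y [ 1.     0.003 -0.   ]
```

View pics/w26.png

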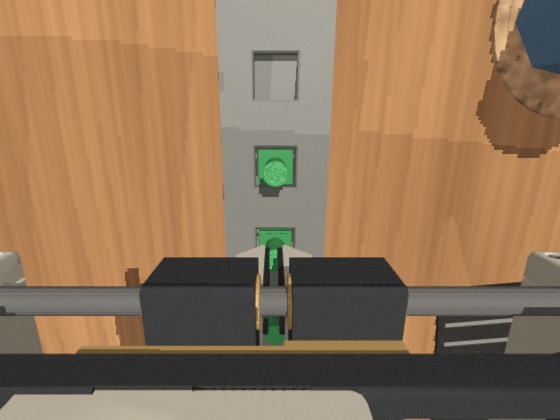

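Run:
```python
from h import *
crop(shot("scene"),250,140,350,220,8,"s26"); d=shot("wrist"); crop(d,200,210,350,350,5,"w26b")
s=robot.get_state();e=s["eef_pos"]; print(px(d,[e+[0,dy,dz] for dy in(-.0095,0,.0095) for dz in (0,.0188)]))
```

```text
[[274.06554189 262.74263633]
 [274.12466886 277.51508646]
 [274.12425074 248.35863279]
 [274.19030162 261.87908027]
 [274.18459955 233.57283086]
 [274.25795881 245.76078112]]
```

View pics/s26.png

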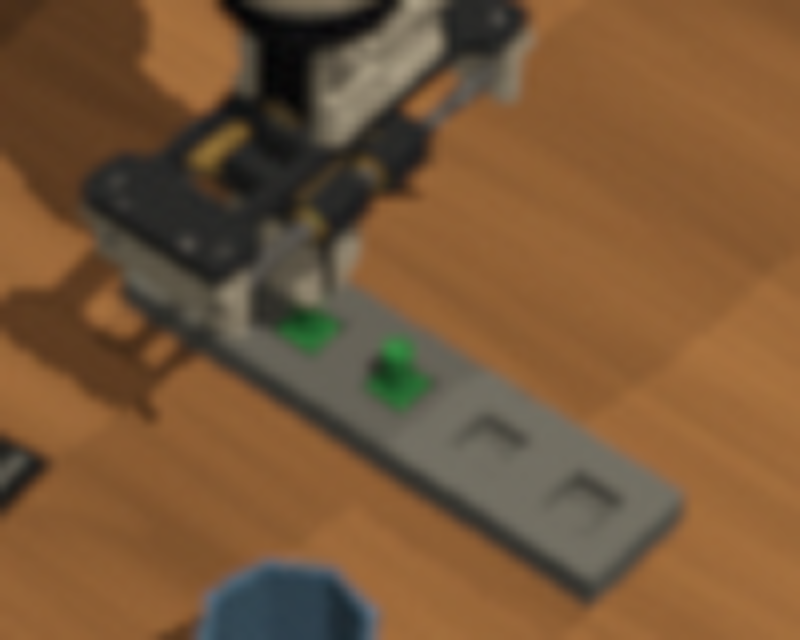

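View pics/w26b.png

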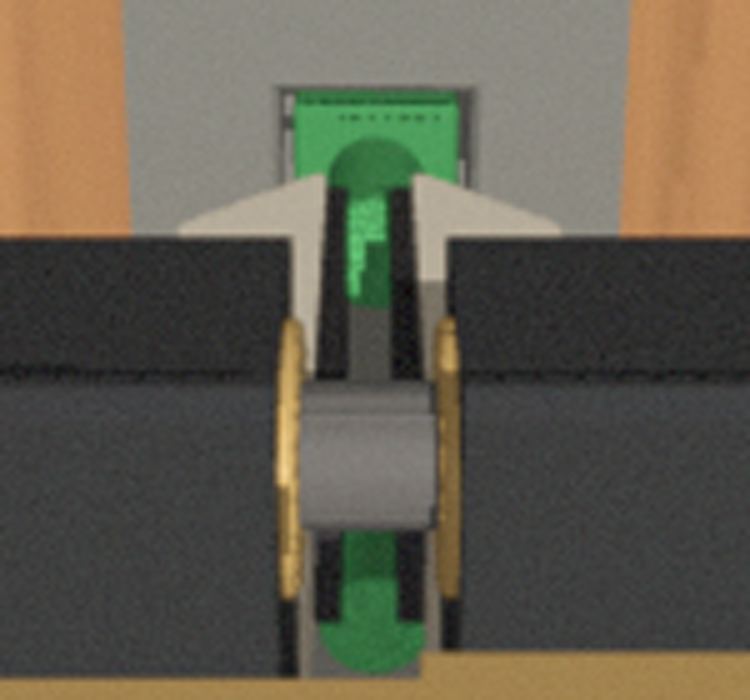

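Call:
move_arm(moves=[0,0,0,0,0,0,0,0,0,0,0,0,0,0,0,0,0,0,3,0,0,0,3,0,0,0,3,0,0,0,0,0,0,0,0,0,0,0,0,0], fingers=40)

```text
time_s: 51.0
eef_pos: [0.4564, -0.0211, 0.0107]
ee_rot: [3.142, 0.0, 1.574]
force: [-0.5, 0.1, -0.6]
finger_gap: 0.0368
```

Run:
```python
from h import *
st(); d=shot("wrist","w27")
```

```text
51.0 [456.4 -21.1  10.7] [3.142 0.    1.574] F [-0.5  0.1 -0.6] gap 36.8
```

View pics/w27.png

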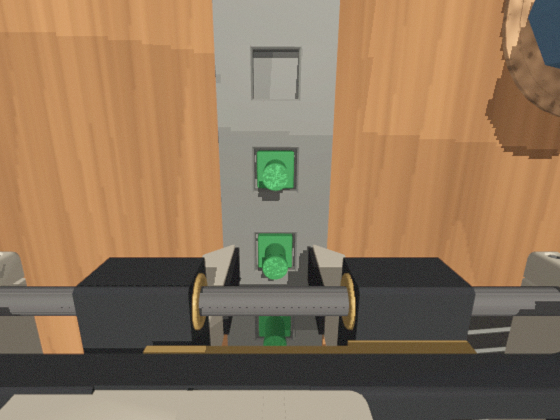

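Call:
move_arm(moves=[0,0,2,0,0,0,2,0,0,0,0,0,0,0,0,0,0,0,0,0,0,0,0,0,0,0,0,0,0,0,0,0,0,0,0,0,0,0,0,0], fingers=5, squeeze=12)

```text
time_s: 52.05
eef_pos: [0.4564, -0.0211, 0.0067]
ee_rot: [3.142, 0.0, 1.574]
force: [-0.3, -0.2, -0.0]
finger_gap: 0.0109
```

Call:
move_arm(moves=[0,0,-10,0,0,0,-20,0,0,0,-30,0,0,0,-35,0,0,0,0,0,0,0,0,0,0,0,0,0,0,0,0,0,0,0,0,0,0,0,0,0])

```text
time_s: 53.05
eef_pos: [0.456, -0.021, 0.1012]
ee_rot: [-3.14, -0.0, 1.574]
force: [0.0, -1.1, -0.8]
finger_gap: 0.0112
```

Call:
move_arm(moves=[10,12,0,0,20,24,0,0,25,32,0,0,25,32,0,0,25,32,0,0,18,22,0,0,8,9,0,0,0,0,0,0,0,0,0,0,0,0,0,0])

```text
time_s: 54.05
eef_pos: [0.6181, 0.109, 0.1016]
ee_rot: [-3.141, 0.001, 1.573]
force: [-0.3, -1.1, -0.7]
finger_gap: 0.0114
```

Run:
```python
from h import *
s=st(); d=shot("wrist","w28"); go([.620,.110,.069]); crop(shot("scene"),220,130,360,240,5,"s28"); shot("top","t28")
```

```text
54.05 [618.1 109.  101.6] [-3.141e+00  1.000e-03  1.573e+00] F [-0.3 -1.1 -0.7] gap 11.4
tool shift mm [ 1.   1.8 32.8] tool yaw dir x [-0.002  1.    -0.001] y [ 1.     0.002 -0.   ]
```

View pics/w28.png

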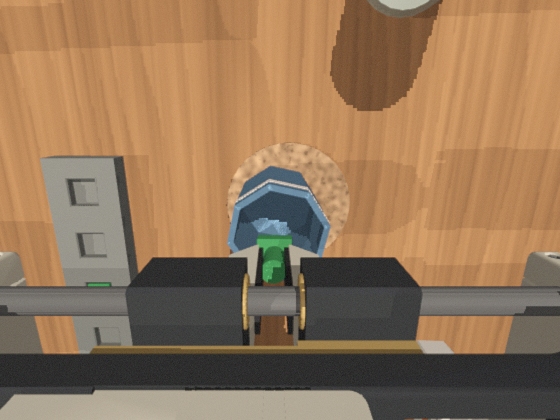

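View pics/s28.png

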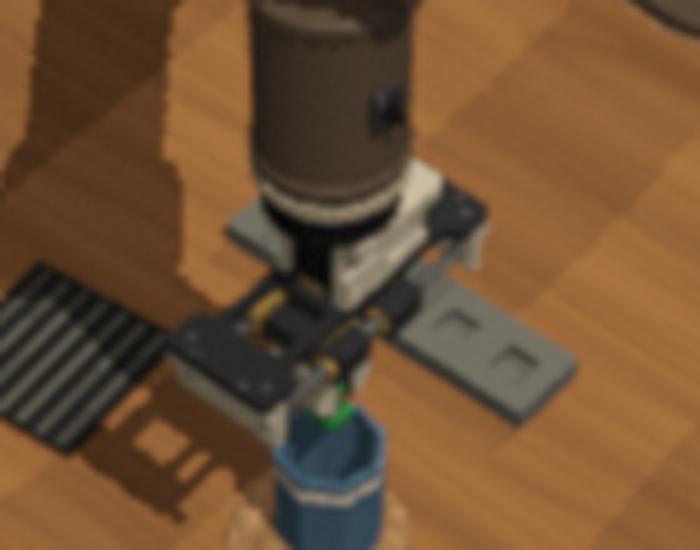

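Call:
move_arm(moves=[1,2,5,0,0,0,10,0,0,0,10,0,0,0,7,0,0,0,0,0,0,0,0,0,0,0,0,0,0,0,0,0,0,0,0,0,0,0,0,0])

```text
time_s: 55.2
eef_pos: [0.6211, 0.1114, 0.07]
ee_rot: [3.141, 0.0, 1.574]
force: [0.4, 1.0, -0.5]
finger_gap: 0.011
```

Run:
```python
from h import *
s=st(); d=shot("wrist","w29"); crop(shot("scene"),220,130,360,240,5,"s29")
```

```text
55.2 [621.1 111.4  70. ] [3.141 0.    1.574] F [ 0.4  1.  -0.5] gap 11.0
```

View pics/w29.png

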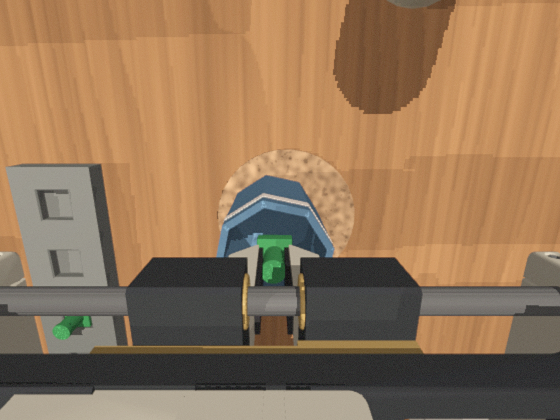

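View pics/s29.png

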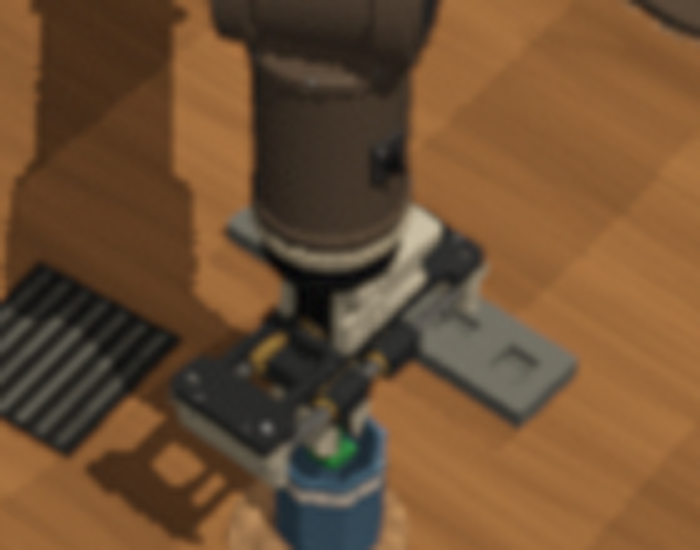

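Call:
move_arm(moves=[0,0,0,0,0,0,0,0,0,0,0,0,0,0,0,0,0,0,-10,0,0,0,-20,0,-15,-25,-10,0,-30,-40,0,0,-30,-40,0,0,-30,-40,0,0], fingers=40)

```text
time_s: 56.3
eef_pos: [0.475, 0.0051, 0.1104]
ee_rot: [3.141, 0.0, 1.574]
force: [0.4, -0.6, 0.4]
finger_gap: 0.0363
```

Run:
```python
from h import *
s=st(); go([.457,.0265,.11]);d=shot("wrist","w30"); shot("top","t30")
```

```text
56.3 [475.    5.1 110.4] [3.141 0.    1.574] F [ 0.4 -0.6  0.4] gap 36.3
tool shift mm [ 21.4 -18.    0.4] tool yaw dir x [-0.003  1.    -0.   ] y [1.    0.003 0.001]
```

View pics/t30.png

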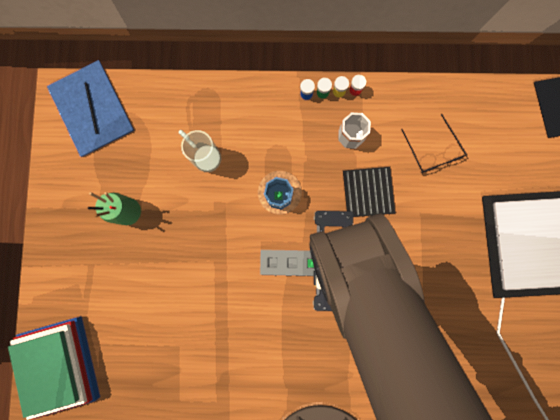

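View pics/w30.png

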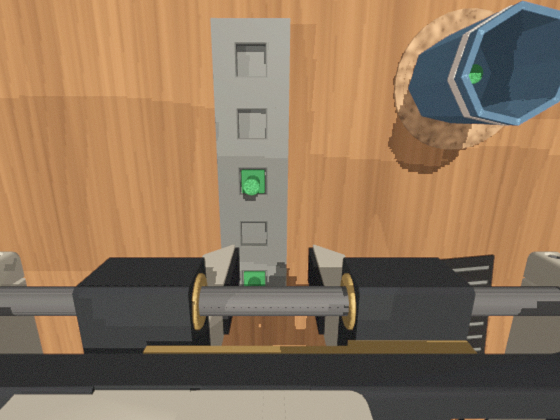

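Call:
move_arm(moves=[12,-10,0,0,10,-8,0,0,0,0,20,0,0,0,30,0,0,0,25,0,0,0,15,0,0,0,9,0,0,0,4.5,0,0,0,0,0,0,0,0,0])

```text
time_s: 57.4
eef_pos: [0.4588, 0.0284, 0.0068]
ee_rot: [3.141, -0.0, 1.574]
force: [0.1, -0.2, -0.3]
finger_gap: 0.0367
```

Call:
move_arm(moves=[0,0,0,0,0,0,0,0,0,0,0,0,0,0,0,0,0,0,0,0,0,0,0,0,0,0,0,0,0,0,0,0,0,0,0,0,0,0,-10,0], fingers=5)

```text
time_s: 58.4
eef_pos: [0.4573, 0.0278, 0.0157]
ee_rot: [-3.139, 0.0, 1.574]
force: [-0.5, -1.4, 0.4]
finger_gap: 0.0113
```

Call:
move_arm(moves=[0,0,-25,0,0,0,-35,0,0,0,-30,0,10,18,0,0,18,38,0,0,20,42,0,0,20,42,0,0,12,20,0,0,3,4,0,0,0,0,0,0])

```text
time_s: 59.4
eef_pos: [0.6215, 0.112, 0.1062]
ee_rot: [-3.141, -0.0, 1.575]
force: [-0.2, 0.4, 0.2]
finger_gap: 0.0114
```

Run:
```python
from h import *
s=st(); go([.621,.1115,.07]);d=shot("wrist","w31")
```

```text
59.4 [621.5 112.  106.2] [-3.141 -0.     1.575] F [-0.2  0.4  0.2] gap 11.4
tool shift mm [-0.5 -0.5 36.2] tool yaw dir x [-0.004  1.     0.   ] y [ 1.     0.004 -0.001]
```

View pics/w31.png

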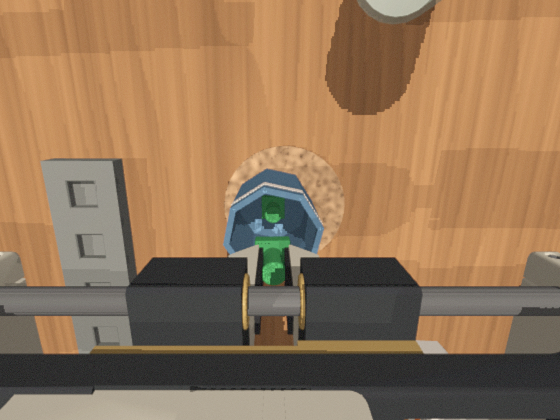

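Call:
move_arm(moves=[-8,0,5,0,0,0,12,0,0,0,12,0,0,0,7,0,0,0,0,0,0,0,0,0,0,0,0,0,0,0,0,0,0,0,0,0,0,0,0,0])

```text
time_s: 60.45
eef_pos: [0.6221, 0.1035, 0.0705]
ee_rot: [3.141, -0.0, 1.574]
force: [0.1, -1.0, -1.4]
finger_gap: 0.0113
```

Call:
move_arm(moves=[0,0,0,0,0,0,0,0,0,0,0,0,0,0,0,0,0,0,-10,0,0,0,-20,0,-30,-30,-10,0,-40,-30,0,0,-40,-30,0,0,-40,-30,0,0], fingers=40)

```text
time_s: 61.45
eef_pos: [0.5015, -0.0482, 0.1111]
ee_rot: [3.14, 0.0, 1.574]
force: [0.6, -2.0, 0.1]
finger_gap: 0.0373
```

Run:
```python
from h import *
s=st(); go([.457,-.0675,.11]);d=shot("wrist","w32");
```

```text
61.45 [501.5 -48.2 111.1] [3.14  0.    1.574] F [ 0.6 -2.   0.1] gap 37.3
tool shift mm [-19.2 -44.6   1. ] tool yaw dir x [-0.003  1.    -0.   ] y [1.    0.003 0.001]
```

View pics/w32.png

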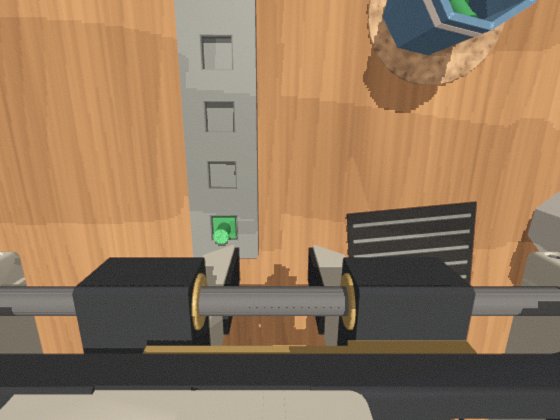

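Now the last piece.

Call:
move_arm(moves=[-9,-22,0,0,-10.5,-22.5,0,0,0,0,20,0,0,0,30,0,0,0,25,0,0,0,15,0,0,0,9,0,0,0,5,0,0,0,0,0,0,0,0,0])

```text
time_s: 62.5
eef_pos: [0.4586, -0.0666, 0.0069]
ee_rot: [3.141, 0.0, 1.574]
force: [-0.4, 0.2, 0.3]
finger_gap: 0.0363
```

Call:
move_arm(moves=[0,0,0,0,0,0,0,0,0,0,0,0,0,0,0,0,0,0,0,0,0,0,0,0,0,0,0,0,0,0,0,0,0,0,0,0,0,0,-10,0], fingers=5)

```text
time_s: 63.5
eef_pos: [0.457, -0.0664, 0.0157]
ee_rot: [-3.139, -0.0, 1.574]
force: [-0.7, -0.2, 0.1]
finger_gap: 0.0115
```

Call:
move_arm(moves=[0,0,-25,0,0,0,-35,0,0,0,-30,0,20,18,0,0,35,32,0,0,36,32,0,0,36,32,0,0,33,30,0,0,16,16,0,0,4,4,0,0])

```text
time_s: 64.5
eef_pos: [0.6224, 0.1173, 0.1066]
ee_rot: [3.141, -0.002, 1.577]
force: [0.6, -0.7, 0.1]
finger_gap: 0.011
```

Run:
```python
from h import *
s=st(); go([.621,.1115,.07]);d=shot("wrist","w33")
```

```text
64.5 [622.4 117.3 106.6] [ 3.141e+00 -2.000e-03  1.577e+00] F [ 0.6 -0.7  0.1] gap 11.0
tool shift mm [-5.9 -1.5 36.5] tool yaw dir x [-0.006  1.     0.002] y [1.    0.006 0.   ]
```

View pics/w33.png

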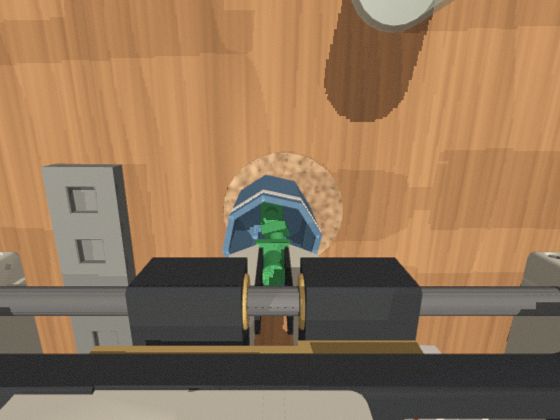

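Call:
move_arm(moves=[-6,4,5,0,0,0,12,0,0,0,12,0,0,0,6,0,0,0,0,0,0,0,0,0,0,0,0,0,0,0,0,0,0,0,0,0,0,0,0,0])

```text
time_s: 65.55
eef_pos: [0.6256, 0.108, 0.0714]
ee_rot: [3.141, -0.0, 1.574]
force: [0.3, -0.4, 0.2]
finger_gap: 0.0115
```

Call:
move_arm(moves=[0,0,0,0,0,0,0,0,0,0,0,0,0,0,0,0,0,0,-10,0,0,0,-30,0,0,0,-40,0,-40,0,-10,0,-40,0,0,0,-20,0,0,0], fingers=40)

```text
time_s: 66.55
eef_pos: [0.6262, 0.0034, 0.1627]
ee_rot: [3.14, 0.002, 1.57]
force: [0.8, -0.7, -0.8]
finger_gap: 0.0366
```

Run:
```python
from h import *
s=st(); d=shot("wrist","w34"); t=shot("top","t34"); crop(shot("scene"),180,180,330,290,5,"s34")
```

```text
66.55 [626.2   3.4 162.7] [3.14e+00 2.00e-03 1.57e+00] F [ 0.8 -0.7 -0.8] gap 36.6
```

View pics/w34.png

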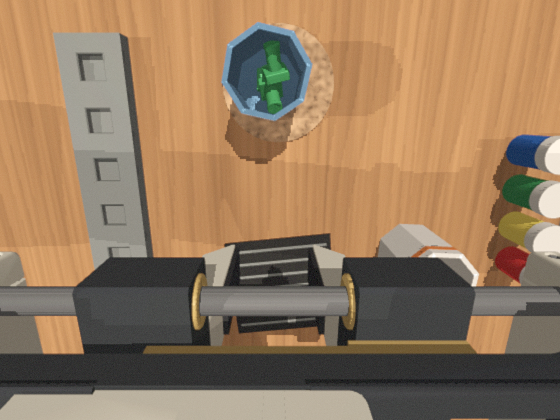

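View pics/s34.png

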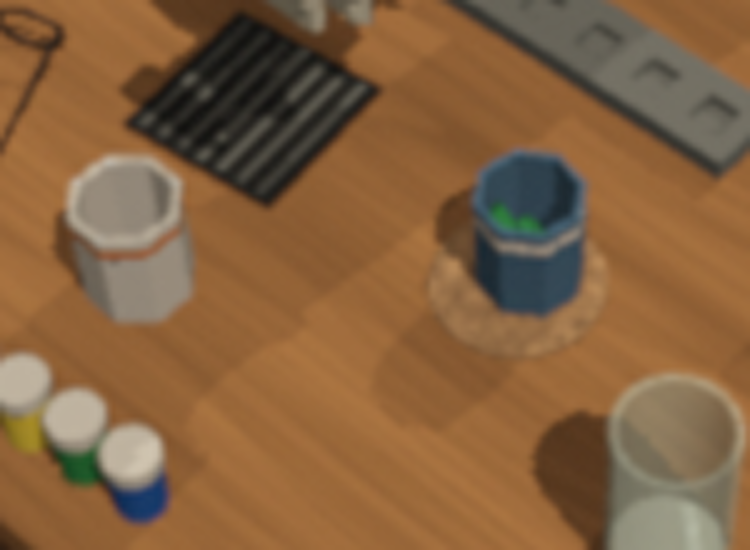

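View pics/t34.png

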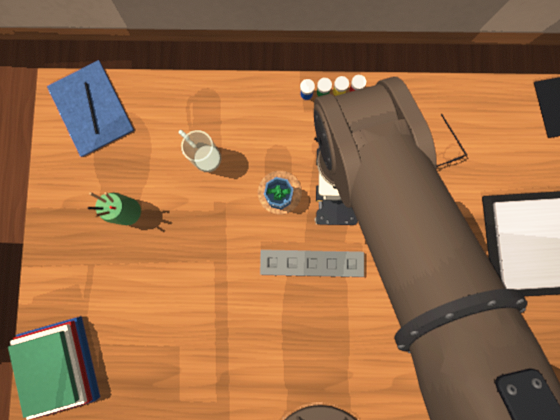

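Run:
```python
from h import *
t=shot("top"); H,S,V=[t["hsv"][...,i].astype(int) for i in range(3)]
m=(H>95)&(H<125)&(S>80); m[:,:255]=0;m[:,310:]=0;m[:170]=0;m[215:]=0
c=cv2.convexHull(big(m)[0]).reshape(-1,2); print("cup",cv2.minAreaRect((w(t,c,.083)*1000).astype(np.float32)))
im=cv2.cvtColor(cv2.imread("pics/t30.png"),cv2.COLOR_BGR2HSV); S,V=im[...,1].astype(int),im[...,2].astype(int)
m=(S<60)&(V>185); m[:,:325]=0; m[:,390:]=0; m[:108]=0; m[155:]=0
c=cv2.convexHull(big(m)[0]).reshape(-1,2); print("beaker",cv2.boundingRect(c),cv2.minAreaRect((w(t,c,.080)*1000).astype(np.float32))); print(robot.get_state()["joint_pos"].round(2))
```

```text
cup ((619.0546875, 109.45757293701172), (62.14906692504883, 61.48822021484375), 77.37193298339844)
beaker (343, 113, 28, 27) ((777.9766845703125, -70.99627685546875), (62.5962028503418, 63.39150619506836), 0.7767334580421448)
[ 0.19  0.51 -0.42  1.6   0.23  1.08 -0.3 ]
```

Call:
move_arm(moves=[0,0,-10,0.14,0,0,-10,0.14,0,0,0,0.14,0,0,0,0.14,0,0,0,0.14,0,0,0,0.14,0,0,0,0.14,0,0,0,0.14,0,0,0,0.14,0,0,0,0.14], fingers=100)

```text
time_s: 67.75
eef_pos: [0.6257, 0.0105, 0.1815]
ee_rot: [-3.14, -0.0, 0.171]
force: [0.4, 0.2, -0.3]
finger_gap: 0.0916
```

Call:
move_arm(moves=[0,0,0,0.1,0,0,0,0.056,30,15,0,0,40,20,0,0,40,20,0,0,30,15,0,0,10,4,0,0,0,0,0,0,0,0,0,0,0,0,0,0])

```text
time_s: 68.75
eef_pos: [0.7765, -0.0615, 0.1816]
ee_rot: [-3.141, 0.0, 0.02]
force: [0.7, -0.3, 0.7]
finger_gap: 0.0917
```

Run:
```python
from h import *
s=st(); print(s["joint_pos"].round(2)); d=shot("wrist","w35"); go([.778,-.071,.041]); print(px(d,[[.778,-.071,.08]]))
H,S,V=[d["hsv"][...,i].astype(int) for i in range(3)]
m=(S<50)&(V>170); m[250:]=0; c=cv2.convexHull(big(m)[0]).reshape(-1,2); print(cv2.boundingRect(c),cv2.minAreaRect((w(d,c,.080)*1000).astype(np.float32)))
```

```text
68.75 [776.5 -61.5 181.6] [-3.141  0.     0.02 ] F [ 0.7 -0.3  0.7] gap 91.7
[ 0.03  0.72 -0.03  1.13  0.02  1.29 -1.55]
tool shift mm [  1.3   9.3 140.8] tool yaw dir x [1.    0.019 0.   ] y [ 0.019 -1.    -0.001]
[[284.4737732 201.8680378]]
(247, 165, 72, 70) ((780.6300659179688, -67.50775146484375), (61.37992858886719, 64.35047912597656), 44.17926788330078)
```

View pics/w35.png

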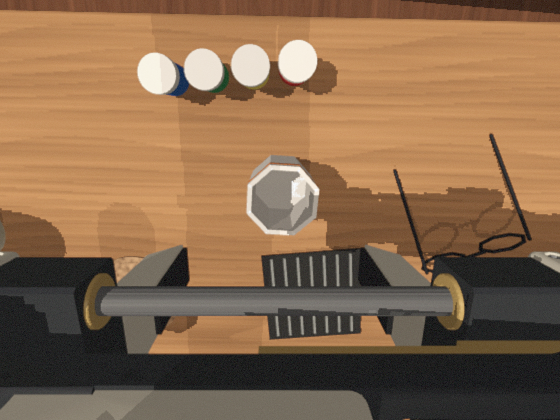

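Call:
move_arm(moves=[2,9,20,0,0,0,25,0,0,0,25,0,0,0,25,0,0,0,20,0,0,0,15,0,0,0,10,0,0,0,0,0,0,0,0,0,0,0,0,0])

```text
time_s: 69.8
eef_pos: [0.7801, -0.0724, 0.0427]
ee_rot: [3.141, -0.002, 0.018]
force: [0.9, -0.1, 0.2]
finger_gap: 0.0918
```

Call:
move_arm(moves=[0,0,0,0,0,0,0,0,0,0,0,0,0,0,0,0,0,0,0,0,0,0,0,0,0,0,0,0,0,0,0,0,0,0,0,0,0,0,0,0], fingers=50, squeeze=15)

```text
time_s: 70.8
eef_pos: [0.7793, -0.072, 0.0414]
ee_rot: [-3.141, -0.0, 0.018]
force: [-1.3, 1.9, 4.0]
finger_gap: 0.0644
```

Run:
```python
from h import *
s=st(); d=shot("wrist","w36"); ang=np.radians(5.5); c=np.array([.6345,-.114]); n=np.array([np.cos(ang),np.sin(ang)]); g=c+n*(.0595+.036); print(g); go([g[0],g[1],.052])
```

```text
70.8 [779.3 -72.   41.4] [-3.141 -0.     0.018] F [-1.3  1.9  4. ] gap 64.4
[ 0.72956034 -0.10484673]
tool shift mm [-50.4  32.  -10.6] tool yaw dir x [1.    0.018 0.   ] y [ 0.018 -1.    -0.   ]
```

View pics/w36.png

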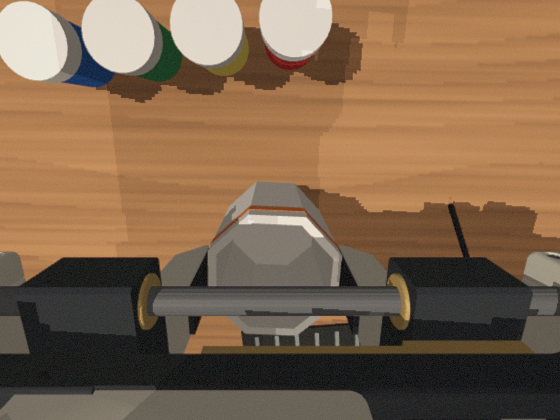

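Call:
move_arm(moves=[0,0,-10,0,0,0,0,-0.078,0,14,0,0,0,14,0,0,-18,0,0,0,-18,0,0,0,-16.5,0,0,0,0,0,0,0,0,0,0,0,0,0,0,0])

```text
time_s: 71.85
eef_pos: [0.7304, -0.1061, 0.0512]
ee_rot: [3.141, -0.001, 0.094]
force: [0.2, -0.1, -1.7]
finger_gap: 0.0644
```

Run:
```python
from h import *
s=st(); d=shot("wrist","w37"); t=shot("top");crop(t,310,80,460,230,4,"t37"); go([.7296,-.1048,.042])
```

```text
71.85 [ 730.4 -106.1   51.2] [ 3.141e+00 -1.000e-03  9.400e-02] F [ 0.2 -0.1 -1.7] gap 64.4
tool shift mm [-0.6 -0.7  9.1] tool yaw dir x [0.995 0.095 0.   ] y [ 0.095 -0.995  0.   ]
```

View pics/t37.png

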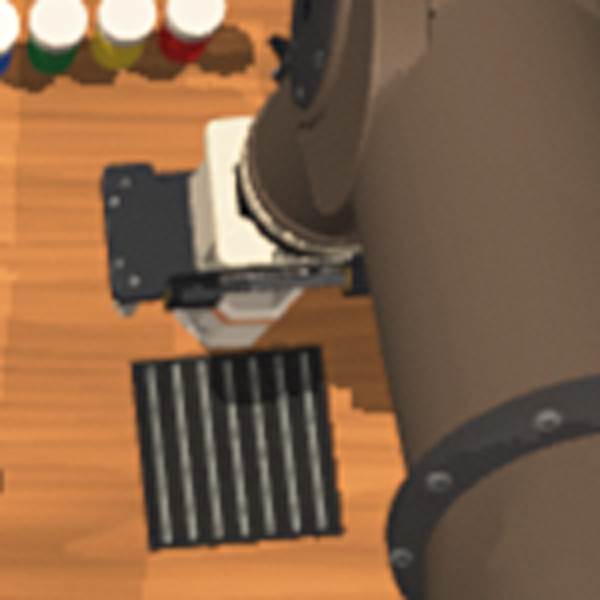

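View pics/w37.png

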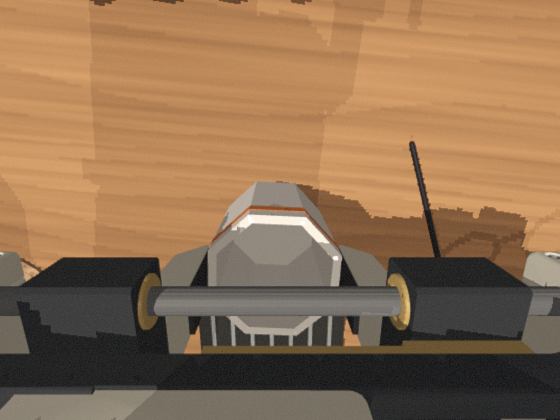

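Call:
move_arm(moves=[0,0,5,0,0,0,4,0,0,0,0,0,0,0,0,0,0,0,0,0,0,0,0,0,0,0,0,0,0,0,0,0,0,0,0,0,0,0,0,0])

```text
time_s: 72.95
eef_pos: [0.7296, -0.1053, 0.0422]
ee_rot: [3.142, -0.0, 0.096]
force: [0.3, 0.5, -2.0]
finger_gap: 0.0641
```

Call:
move_arm(moves=[0,0,0,0,0,0,0,0,0,0,0,0,-5,0,0,0,-10,0,-4.6,0,-10,0,-3,0,-10.5,0,-1.3,0,-10.5,0,0.3,0,0,0,0,0,0,0,0,0], squeeze=3)

```text
time_s: 73.95
eef_pos: [0.6836, -0.1098, 0.051]
ee_rot: [3.142, -0.0, 0.096]
force: [0.3, -0.5, -1.0]
finger_gap: 0.0639
```

Run:
```python
from h import *
s=st(); d=shot("wrist","w38"); crop(shot("scene"),140,150,280,260,5,"s38")
```

```text
73.95 [ 683.6 -109.8   51. ] [ 3.142 -0.     0.096] F [ 0.3 -0.5 -1. ] gap 63.9
```

View pics/s38.png

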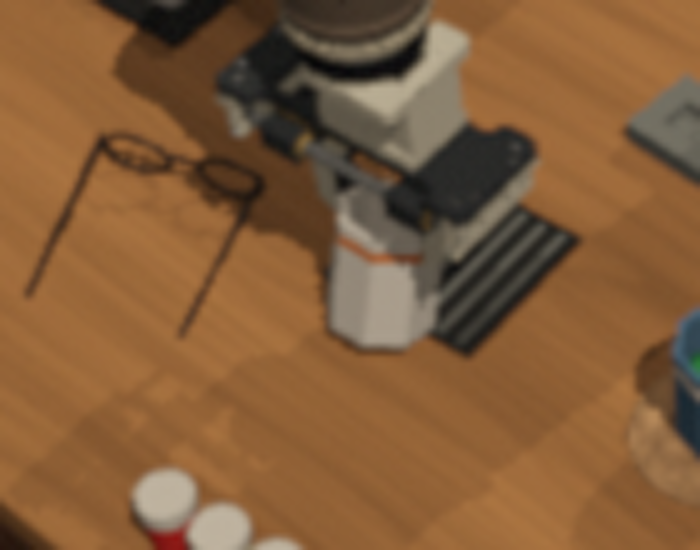

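Call:
move_arm(moves=[-11,0,1.5,0,-11,0,3,0,-10,0,5,0,-9,0,6.5,0,-8,0,7.5,0,-6,0,8.5,0,0,0,0,0,0,0,0,0,0,0,0,0,0,0,0,0])

```text
time_s: 75.05
eef_pos: [0.6297, -0.1148, 0.019]
ee_rot: [3.142, -0.001, 0.096]
force: [0.9, -0.0, -0.8]
finger_gap: 0.0642
```

Run:
```python
from h import *
s=st(); d=shot("wrist","w39"); crop(shot("scene"),140,150,280,260,5,"s39")
```

```text
75.05 [ 629.7 -114.8   19. ] [ 3.142e+00 -1.000e-03  9.600e-02] F [ 0.9 -0.  -0.8] gap 64.2
```

View pics/s39.png

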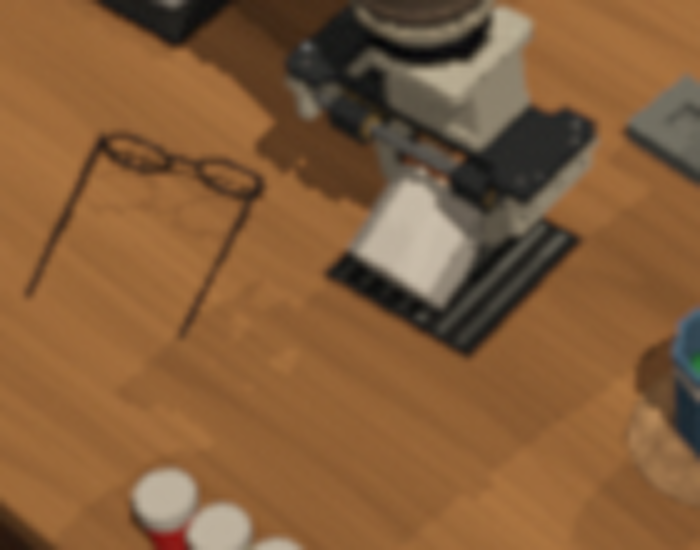

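View pics/w39.png

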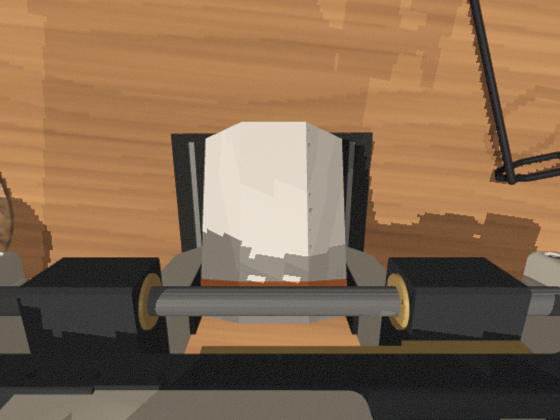

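Call:
move_arm(moves=[0,0,0,0,0,0,0,0,0,0,0,0,0,0,0,0,0,0,0,0,0,0,-20,0,0,0,-25,0,0,0,-30,0,0,0,-40,0,0,0,-20,0], fingers=100)

```text
time_s: 76.15
eef_pos: [0.6305, -0.1151, 0.1574]
ee_rot: [3.141, -0.004, 0.096]
force: [1.3, -1.0, -0.1]
finger_gap: 0.0918
```

Run:
```python
from h import *
s=st(); d=shot("wrist","w40"); crop(shot("scene"),140,150,280,260,5,"s40")
```

```text
76.15 [ 630.5 -115.1  157.4] [ 3.141 -0.004  0.096] F [ 1.3 -1.  -0.1] gap 91.8
```

View pics/s40.png

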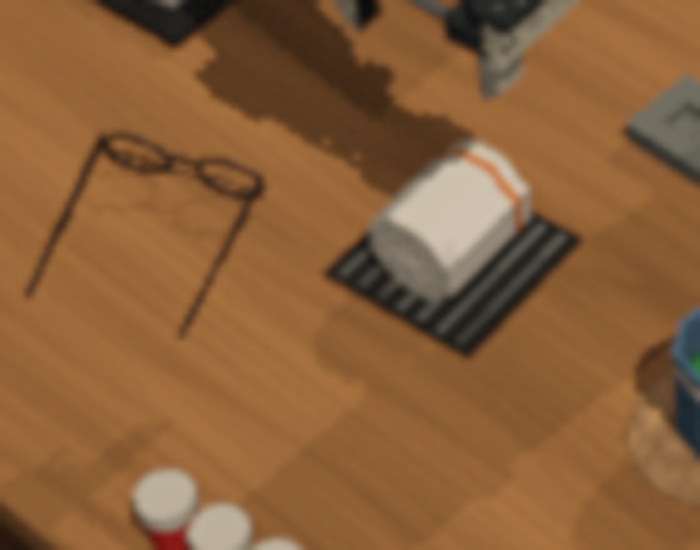

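View pics/w40.png

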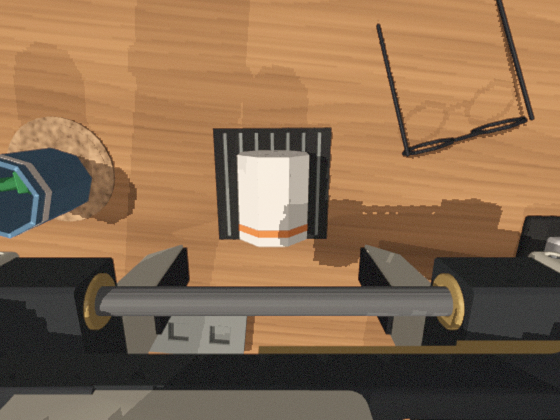

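Run:
```python
from h import *
s=st(); d=shot("wrist"); b,m=w(d,[[274,152],[272,243]],.067); ax=(m-b)/np.linalg.norm(b-m); print(b,m,np.linalg.norm(b-m),np.degrees(np.arctan2(ax[1],ax[0]))); 
print(w(d,[[237,190],[309,190]],.035))
g=b+ax*.008; print(g); go([g[0],g[1],.016])
```

```text
76.25 [ 631.3 -115.2  157.7] [ 3.14  -0.006  0.096] F [ 0.1  0.3 -0.6] gap 91.5
[ 0.67882316 -0.11082326] [ 0.59775901 -0.11684091] 0.08128719859118941 -175.754536787343
[[ 0.63626712 -0.07922707]
 [ 0.6428842  -0.14826523]]
[ 0.67084511 -0.1114155 ]
tool shift mm [ 40.5   0.2 139.6] tool yaw dir x [0.995 0.095 0.003] y [ 0.095 -0.995  0.001]
```

Call:
move_arm(moves=[20,0,0,0,20,0,0,0,0,0,25,0,0,0,25,0,0,0,25,0,0,0,25,0,0,0,20,0,0,0,15,0,0,0,5,0,0,0,0,0])

```text
time_s: 77.3
eef_pos: [0.6683, -0.111, 0.0129]
ee_rot: [-3.141, 0.002, 0.096]
force: [-0.2, 0.4, 1.0]
finger_gap: 0.0915
```

Call:
move_arm(moves=[0,0,0,0,0,0,0,0,0,0,0,0,0,0,0,0,0,0,0,0,0,0,0,0,0,0,0,0,0,0,0,0,0,0,0,0,0,0,0,0], fingers=50, squeeze=3)

```text
time_s: 78.3
eef_pos: [0.6693, -0.1111, 0.014]
ee_rot: [3.141, -0.001, 0.096]
force: [-0.1, -0.6, 4.7]
finger_gap: 0.0642
```

Call:
move_arm(moves=[0,0,-10,0,0,0,-30,0,0,0,0,0,0,0,-30,0,0,0,0,0,0,0,-35,0,0,0,0,0,0,0,0,0,0,0,0,0,0,0,0,0])

```text
time_s: 79.3
eef_pos: [0.668, -0.111, 0.1173]
ee_rot: [-3.141, 0.002, 0.096]
force: [-0.3, 0.8, -1.9]
finger_gap: 0.0639
```

Run:
```python
from h import *
s=st(); d=shot("wrist","w41"); crop(shot("scene"),140,130,280,240,5,"s41")
```

```text
79.3 [ 668.  -111.   117.3] [-3.141e+00  2.000e-03  9.600e-02] F [-0.3  0.8 -1.9] gap 63.9
```

View pics/s41.png

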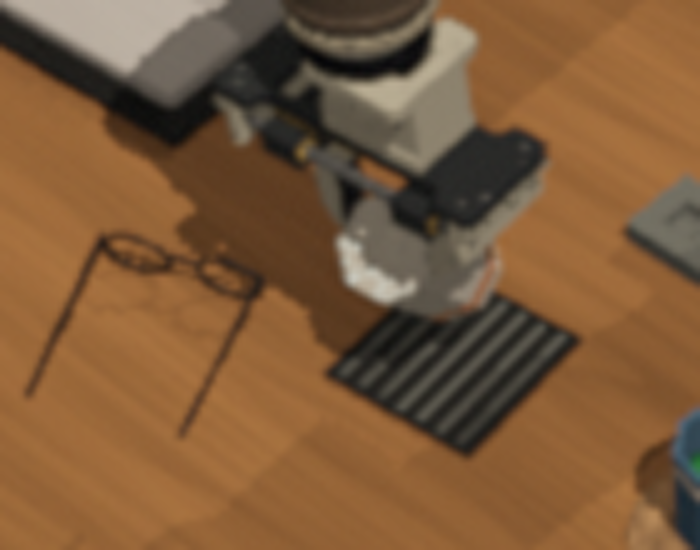

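View pics/w41.png

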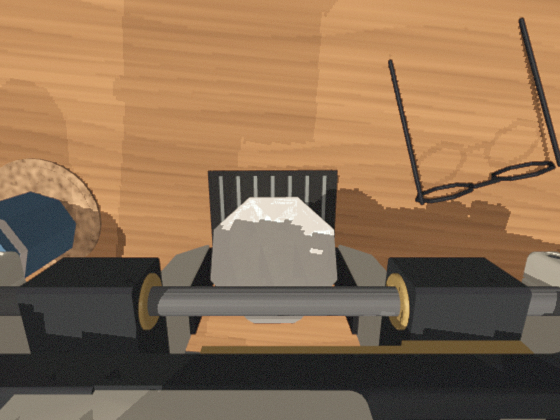

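Call:
move_arm(moves=[0,0,-35,0,0,0,0,0,0,0,10,0,0,0,35,0,0,0,0,0,0,0,-35,0,0,0,0,0,0,0,10,0,0,0,35,0,0,0,0,0])

```text
time_s: 80.4
eef_pos: [0.6645, -0.1107, 0.0931]
ee_rot: [-3.14, 0.01, 0.096]
force: [-0.7, 0.3, -2.6]
finger_gap: 0.0636
```

Call:
move_arm(moves=[0,0,-35,0,0,0,0,0,0,0,10,0,0,0,35,0,0,0,0,0,0,0,-35,0,0,0,0,0,0,0,10,0,0,0,35,0,0,0,0,0])

```text
time_s: 81.4
eef_pos: [0.6645, -0.1107, 0.0733]
ee_rot: [-3.14, 0.01, 0.096]
force: [-0.7, 1.0, -2.5]
finger_gap: 0.0641
```

Run:
```python
from h import *
s=st(); d=shot("wrist","w42"); crop(shot("scene"),140,130,280,240,5,"s42")
```

```text
81.4 [ 664.5 -110.7   73.3] [-3.14   0.01   0.096] F [-0.7  1.  -2.5] gap 64.1
```

View pics/s42.png

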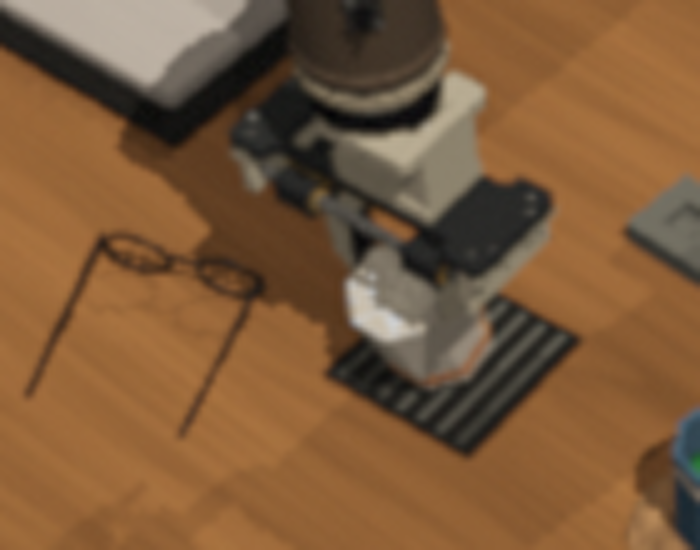

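View pics/w42.png

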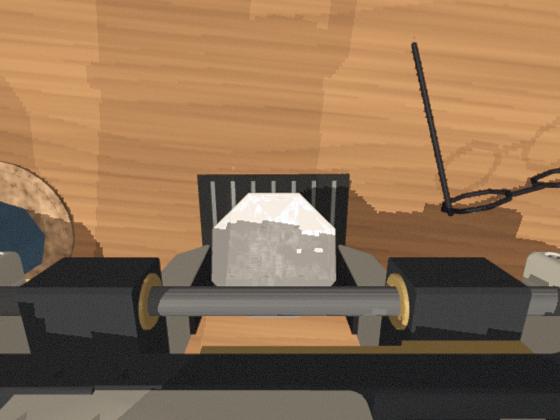

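Call:
move_arm(moves=[0,0,-45,0,0,0,0,0,0,0,10,0,0,0,35,0,0,0,0,0,0,0,-45,0,0,0,0,0,0,0,10,0,0,0,35,0,0,0,0,0])

```text
time_s: 82.5
eef_pos: [0.6645, -0.1107, 0.0733]
ee_rot: [-3.14, 0.01, 0.096]
force: [-1.1, -0.6, -1.8]
finger_gap: 0.0642
```

Call:
move_arm(moves=[0,0,-45,0,0,0,0,0,0,0,10,0,0,0,35,0,0,0,0,0,0,0,-45,0,0,0,0,0,0,0,10,0,0,0,35,0,0,0,0,0])

```text
time_s: 83.5
eef_pos: [0.6643, -0.1107, 0.0731]
ee_rot: [-3.14, 0.01, 0.096]
force: [-1.1, -0.3, -2.9]
finger_gap: 0.0635
```

Run:
```python
from h import *
s=st(); d=shot("wrist","w43"); crop(shot("scene"),140,130,280,240,5,"s43")
```

```text
83.5 [ 664.3 -110.7   73.1] [-3.14   0.01   0.096] F [-1.1 -0.3 -2.9] gap 63.5
```

View pics/s43.png

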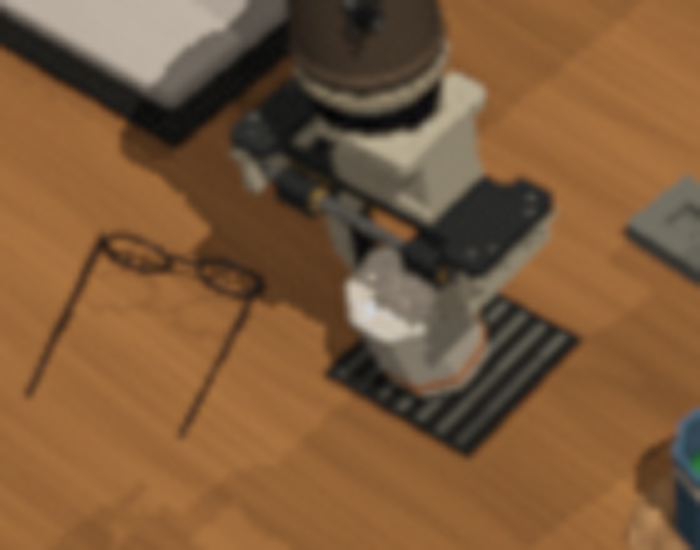

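View pics/w43.png

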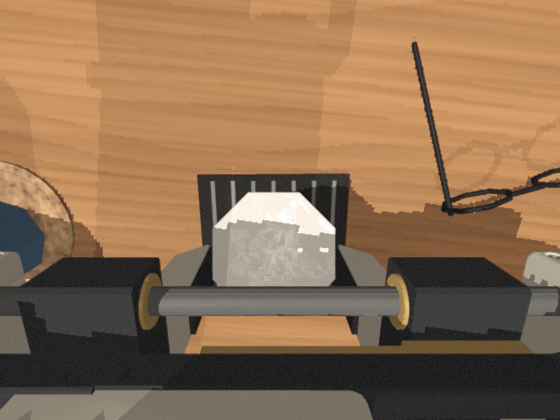

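Call:
move_arm(moves=[0,0,6,0,0,0,6,0,-6,0,2,0,-8,0,1,0,-8,0,1,0,-8,0,2,0,-6,0,2,0,0,0,0,0,0,0,0,0,0,0,0,0])

```text
time_s: 84.6
eef_pos: [0.6335, -0.1146, 0.0593]
ee_rot: [3.141, -0.001, 0.096]
force: [-2.0, -0.4, 3.5]
finger_gap: 0.0641
```

Run:
```python
from h import *
s=st(); d=shot("wrist","w44"); crop(shot("scene"),140,130,280,240,5,"s44")
```

```text
84.6 [ 633.5 -114.6   59.3] [ 3.141e+00 -1.000e-03  9.600e-02] F [-2.  -0.4  3.5] gap 64.1
```

View pics/s44.png

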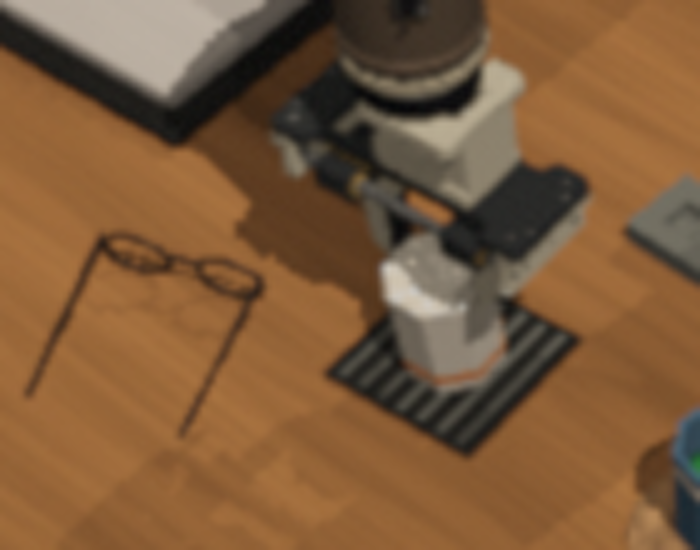

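View pics/w44.png

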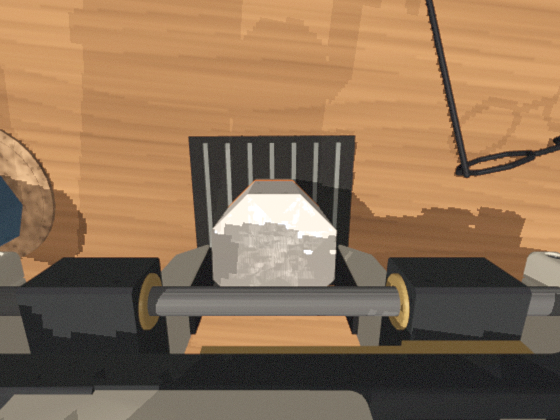

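Call:
move_arm(moves=[-3,0,2,0,-3,0,2,0,-3,0,2,0,-2,0,2,0,-2,0,2,0,0,0,2,0,0,0,0,0,0,0,0,0,0,0,0,0,0,0,0,0])

```text
time_s: 85.7
eef_pos: [0.6199, -0.1158, 0.0466]
ee_rot: [3.142, 0.001, 0.096]
force: [0.5, -0.8, 0.5]
finger_gap: 0.0639
```

Run:
```python
from h import *
s=st(); d=shot("wrist","w45"); crop(shot("scene"),140,130,280,240,5,"s45")
```

```text
85.7 [ 619.9 -115.8   46.6] [3.142e+00 1.000e-03 9.600e-02] F [ 0.5 -0.8  0.5] gap 63.9
```

View pics/s45.png

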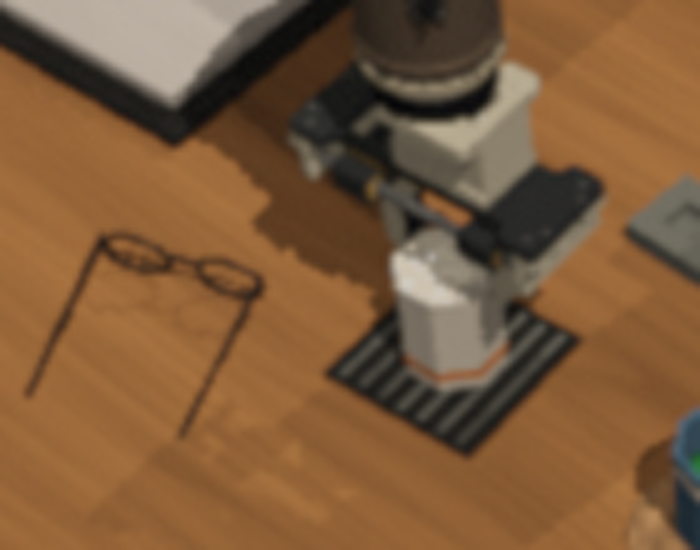

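Call:
move_arm(moves=[0,0,0,0,0,0,0,0,0,0,0,0,0,0,0,0,0,0,0,0,0,0,0,0,0,0,-15,0,0,0,-30,0,0,0,-45,0,0,0,-45,0], fingers=100)

```text
time_s: 86.8
eef_pos: [0.6197, -0.1157, 0.1842]
ee_rot: [-3.141, 0.0, 0.096]
force: [1.2, 0.0, -0.7]
finger_gap: 0.0916
```

Call:
move_arm(moves=[-40,0,-10,0,-45,0,0,0,-45,0,0,0,-45,0,0,0,-20,0,0,0,0,0,0,0,0,0,0,0,0,0,0,0,0,0,0,0,0,0,0,0])

```text
time_s: 87.8
eef_pos: [0.4266, -0.1342, 0.1917]
ee_rot: [-3.141, 0.0, 0.096]
force: [-0.4, -1.0, 0.4]
finger_gap: 0.0918
```

Run:
```python
from h import *
s=st(); t=shot("top","t46"); shot("scene","s46")
H,S,V=[t["hsv"][...,i].astype(int) for i in range(3)]
m=(S<70)&(V>150); m[:,:330]=0;m[:,410:]=0;m[:150]=0;m[225:]=0
c=cv2.convexHull(big(m)[0]).reshape(-1,2); print("beaker",cv2.boundingRect(c),cv2.minAreaRect((w(t,c,.083)*1000).astype(np.float32)))
m=(H>95)&(H<125)&(S>80); m[:,:255]=0;m[:,310:]=0;m[:170]=0;m[215:]=0
c=cv2.convexHull(big(m)[0]).reshape(-1,2); print("cup",cv2.minAreaRect((w(t,c,.083)*1000).astype(np.float32)))
```

```text
87.8 [ 426.6 -134.2  191.7] [-3.141  0.     0.096] F [-0.4 -1.   0.4] gap 91.8
beaker (358, 173, 33, 32) ((628.383056640625, -111.22367095947266), (66.18988800048828, 78.91732025146484), 45.89683151245117)
cup ((619.1771850585938, 109.95315551757812), (62.556819915771484, 62.39468002319336), 81.5524673461914)
```

View pics/t46.png

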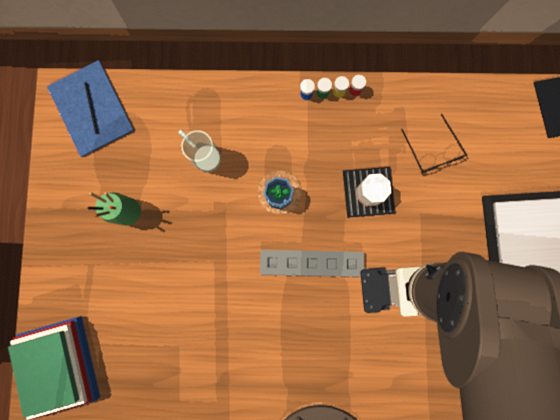

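View pics/s46.png

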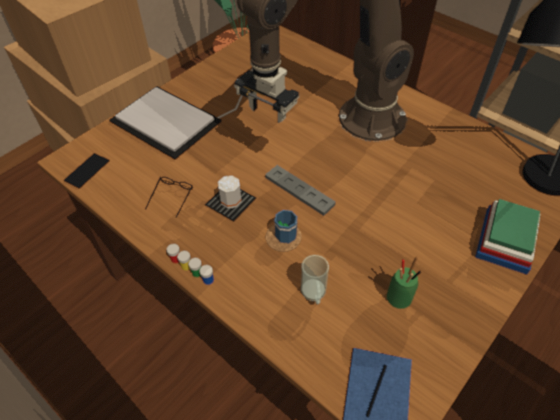

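Run:
```python
from h import *
t=shot("top"); print(w(t,[[376,188.5]],.083)); d=shot("scene")
import numpy as np
a=cv2.resize(d["frame"][160:250,195:315,::-1],None,fx=4,fy=4,interpolation=2); b=cv2.resize(t["frame"][150:240,250:400,::-1],None,fx=4,fy=4,interpolation=2)
cv2.imwrite("pics/f1.png",a); cv2.imwrite("pics/f2.png",b)
```

```text
[[ 0.63003483 -0.11519637]]
```

View pics/f1.png

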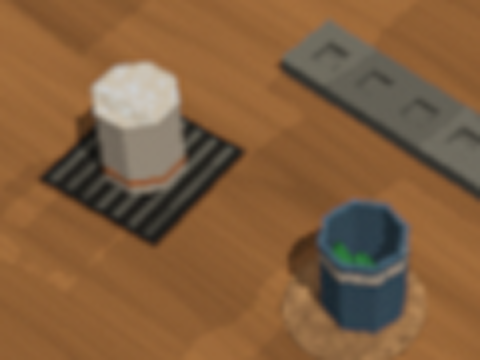

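View pics/f2.png

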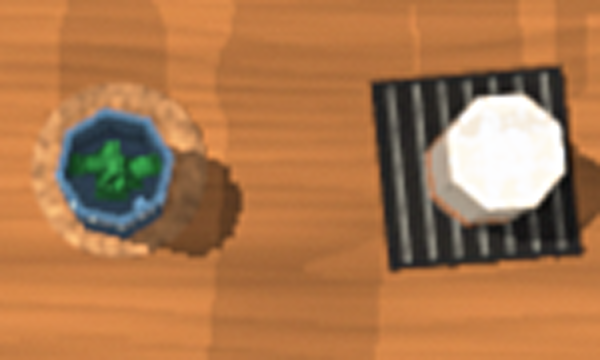

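Run:
```python
from h import *
st(); print(robot.job_done())
```

```text
88.0 [ 426.2 -134.3  191.7] [-3.141  0.     0.096] F [-0.2  0.1 -0.1] gap 91.8
the job is handed in; nothing more can be done
None
```

The job is handed in at 88 s of the 210 s allowed. The blue cup stands mouth-up on the coaster with all three green pieces in it, and the beaker stands mouth-down on the drip mat.

**How it was done:** The arm can't tilt its tool. I tipped each vessel onto its side against the 3 mm edge of the coaster or mat. I then gripped it lightly near one end and let it swing upright. The blue cup swung up almost by itself. The beaker needed small up-and-down jerks and a light push against the mat.

**Last checks, from the top and scene cameras:**
- **Cup:** its centre is about 10 mm from the coaster's centre (28 mm allowed). The pieces lie below the rim and all five mould cavities are empty.
- **Beaker:** about 5 mm from the mat's centre (32 mm allowed).
- **Spectacles, drinking jar and pencil jar:** in the same places in the pictures as at the start.
- **Gripper:** open and clear of everything.

**What went wrong or disagreed:**
- **Beaker moved:** after I first set it on the mat, it was later found mouth-up beyond the mat's far edge while I was working on the cup. I didn't see what moved it. I turned it over and placed it again.
- **Fingertip position:** the first two grasps of a piece closed on nothing. The real fingertips sit roughly 19 mm above the tool point the robot reports, so I lowered the later grasps to match.

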